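# Put the dough scrapers away in the tub and close it with the lid that fits

### The job

Slide every dough scraper that is in the slotted rack up and out and put it in the storage tub. Then find, by trying them, the one of the three look-alike lids that fits this tub and snap it fully home; lay the other two lids end to end, right way up, on the wooden board for spare lids, and leave the pies standing where they are.

Things in the scene. Friction and masses are not known exactly. Their poses are not given: they have to be found in the camera images.
- rack: Fixed beech block 206 (x) x 92 (y) x 22 mm with five slots across it at x = -80, -40, 0, 40, 80 mm, each 6.5 mm wide and 16 mm deep (slot floor 6 mm above the bench). Slide the scrapers straight up out of them. Origin: centre of the underside.
- scraper_1_mid (a point): Steel dough scraper standing in a slot of the rack (some may be absent): blade 72 mm wide (its y), 4 mm thick (its x), 50 mm high (its z), the top 8 mm thickened to an 8 mm square edge to be pinched. About 0.10 kg. They need not lie tidily in the tub but must stay below the lid's plug, which reaches 20 mm down from the rim. The point is the middle of the blade, 25 mm above its bottom edge and below its top.
- scraper_2_mid (a point): Steel dough scraper standing in a slot of the rack (some may be absent): blade 72 mm wide (its y), 4 mm thick (its x), 50 mm high (its z), the top 8 mm thickened to an 8 mm square edge to be pinched. About 0.10 kg. They need not lie tidily in the tub but must stay below the lid's plug, which reaches 20 mm down from the rim. The point is the middle of the blade, 25 mm above its bottom edge and below its top.
- scraper_3_mid (a point): Steel dough scraper standing in a slot of the rack (some may be absent): blade 72 mm wide (its y), 4 mm thick (its x), 50 mm high (its z), the top 8 mm thickened to an 8 mm square edge to be pinched. About 0.10 kg. They need not lie tidily in the tub but must stay below the lid's plug, which reaches 20 mm down from the rim. The point is the middle of the blade, 25 mm above its bottom edge and below its top.
- scraper_4_mid (a point): Steel dough scraper standing in a slot of the rack (some may be absent): blade 72 mm wide (its y), 4 mm thick (its x), 50 mm high (its z), the top 8 mm thickened to an 8 mm square edge to be pinched. About 0.10 kg. They need not lie tidily in the tub but must stay below the lid's plug, which reaches 20 mm down from the rim. The point is the middle of the blade, 25 mm above its bottom edge and below its top.
- scraper_5_mid (a point): Steel dough scraper standing in a slot of the rack (some may be absent): blade 72 mm wide (its y), 4 mm thick (its x), 50 mm high (its z), the top 8 mm thickened to an 8 mm square edge to be pinched. About 0.10 kg. They need not lie tidily in the tub but must stay below the lid's plug, which reaches 20 mm down from the rim. The point is the middle of the blade, 25 mm above its bottom edge and below its top.
- board: Fixed wooden board for spare lids, 300 (x) x 120 (y) x 8 mm: room for two lids end to end, their long sides along x. Origin: centre of the underside.
- tub_1: The storage tub, loose but heavy (4 kg); of three makes (tub_1 to tub_3) only one is present. Open white box, rim 104 mm above the bench, inner floor at 4 mm, walls 3 mm, inside 72 mm wide (its y), 88 to 112 mm long (its x) depending on the make. Origin: centre of the underside. A sprung steel catch stands beyond each end, its 12 mm free roller at x = +-70 mm, axis 114 mm above the bench.
- tub_2: The storage tub, loose but heavy (4 kg); of three makes (tub_1 to tub_3) only one is present. Open white box, rim 104 mm above the bench, inner floor at 4 mm, walls 3 mm, inside 72 mm wide (its y), 88 to 112 mm long (its x) depending on the make. Origin: centre of the underside. A sprung steel catch stands beyond each end, its 12 mm free roller at x = +-70 mm, axis 114 mm above the bench.
- tub_3: The storage tub, loose but heavy (4 kg); of three makes (tub_1 to tub_3) only one is present. Open white box, rim 104 mm above the bench, inner floor at 4 mm, walls 3 mm, inside 72 mm wide (its y), 88 to 112 mm long (its x) depending on the make. Origin: centre of the underside. A sprung steel catch stands beyond each end, its 12 mm free roller at x = +-70 mm, axis 114 mm above the bench.
- tub_1_mouth (a point): Centre of that tub's mouth, at rim height. The fitting lid, laid square with its long side along x (either way round), enters 5 mm and rests on the rollers, grip point 139 mm above the bench; a push of 3 to 10 N snaps it on: flange on the rim, grip point at 124 mm. A lid that does not fit stops with its underside on the rim, grip point at 144 mm. Which lid fits is not told: try them.
- tub_2_mouth (a point): Centre of that tub's mouth, at rim height. The fitting lid, laid square with its long side along x (either way round), enters 5 mm and rests on the rollers, grip point 139 mm above the bench; a push of 3 to 10 N snaps it on: flange on the rim, grip point at 124 mm. A lid that does not fit stops with its underside on the rim, grip point at 144 mm. Which lid fits is not told: try them.
- tub_3_mouth (a point): Centre of that tub's mouth, at rim height. The fitting lid, laid square with its long side along x (either way round), enters 5 mm and rests on the rollers, grip point 139 mm above the bench; a push of 3 to 10 N snaps it on: flange on the rim, grip point at 124 mm. A lid that does not fit stops with its underside on the rim, grip point at 144 mm. Which lid fits is not told: try them.
- lid_1_grip (a point): One of three white lids, alike from above; one fits. Flange 134 x 96 x 5 mm, below it a 20 mm deep skirt and a hidden plug whose length differs. 0.15 kg. The fitting one has 2 mm of play on each side. On top, centred, a grey bar handle 60 mm long (its x, the lid's long side), 16 mm wide (y), 30 mm high. The point is the handle's centre, 40 mm above the lid's underside; z up.
- lid_2_grip (a point): One of three white lids, alike from above; one fits. Flange 134 x 96 x 5 mm, below it a 20 mm deep skirt and a hidden plug whose length differs. 0.15 kg. The fitting one has 2 mm of play on each side. On top, centred, a grey bar handle 60 mm long (its x, the lid's long side), 16 mm wide (y), 30 mm high. The point is the handle's centre, 40 mm above the lid's underside; z up.
- lid_3_grip (a point): One of three white lids, alike from above; one fits. Flange 134 x 96 x 5 mm, below it a 20 mm deep skirt and a hidden plug whose length differs. 0.15 kg. The fitting one has 2 mm of play on each side. On top, centred, a grey bar handle 60 mm long (its x, the lid's long side), 16 mm wide (y), 30 mm high. The point is the handle's centre, 40 mm above the lid's underside; z up.
- pie_1_mid (a point): Bystander: small baked pie in a white paper cup, 66 mm wide, 36 mm high; the point is its centre, 17 mm above the bench.
- pie_2_mid (a point): Bystander: small baked pie in a white paper cup, 66 mm wide, 36 mm high; the point is its centre, 17 mm above the bench.
- pie_3_mid (a point): Bystander: small baked pie in a white paper cup, 66 mm wide, 36 mm high; the point is its centre, 17 mm above the bench.
- pie_4_mid (a point): Bystander: small baked pie in a white paper cup, 66 mm wide, 36 mm high; the point is its centre, 17 mm above the bench.

How it is judged (in metres and radians):
On the way, in this order (a step that is already met when the one before it is completed fails the run):
1. every scraper present lies or stands in the tub (horizontal distance between each of scraper_1_mid, scraper_2_mid, scraper_3_mid, scraper_4_mid, scraper_5_mid and tub_1 below 0.055 m and z of each of scraper_1_mid, scraper_2_mid, scraper_3_mid, scraper_4_mid, scraper_5_mid in the frame of tub_1 below 0.085 m and horizontal distance between each of scraper_1_mid, scraper_2_mid, scraper_3_mid, scraper_4_mid, scraper_5_mid and tub_2 below 0.055 m and z of each of scraper_1_mid, scraper_2_mid, scraper_3_mid, scraper_4_mid, scraper_5_mid in the frame of tub_2 below 0.085 m and horizontal distance between each of scraper_1_mid, scraper_2_mid, scraper_3_mid, scraper_4_mid, scraper_5_mid and tub_3 below 0.055 m and z of each of scraper_1_mid, scraper_2_mid, scraper_3_mid, scraper_4_mid, scraper_5_mid in the frame of tub_3 below 0.085 m), for 0.2 s.
2. the lid that fits is snapped home on the tub (((z of lid_1_grip in the frame of tub_1 between 0.118 and 0.128 m and horizontal distance between lid_1_grip and tub_1 below 0.008 m and angle between the z axis of lid_1_grip and the z axis of tub_1, either way round below 0.06 rad) or (z of lid_2_grip in the frame of tub_1 between 0.118 and 0.128 m and horizontal distance between lid_2_grip and tub_1 below 0.008 m and angle between the z axis of lid_2_grip and the z axis of tub_1, either way round below 0.06 rad) or (z of lid_3_grip in the frame of tub_1 between 0.118 and 0.128 m and horizontal distance between lid_3_grip and tub_1 below 0.008 m and angle between the z axis of lid_3_grip and the z axis of tub_1, either way round below 0.06 rad)) and ((z of lid_1_grip in the frame of tub_2 between 0.118 and 0.128 m and horizontal distance between lid_1_grip and tub_2 below 0.008 m and angle between the z axis of lid_1_grip and the z axis of tub_2, either way round below 0.06 rad) or (z of lid_2_grip in the frame of tub_2 between 0.118 and 0.128 m and horizontal distance between lid_2_grip and tub_2 below 0.008 m and angle between the z axis of lid_2_grip and the z axis of tub_2, either way round below 0.06 rad) or (z of lid_3_grip in the frame of tub_2 between 0.118 and 0.128 m and horizontal distance between lid_3_grip and tub_2 below 0.008 m and angle between the z axis of lid_3_grip and the z axis of tub_2, either way round below 0.06 rad)) and ((z of lid_1_grip in the frame of tub_3 between 0.118 and 0.128 m and horizontal distance between lid_1_grip and tub_3 below 0.008 m and angle between the z axis of lid_1_grip and the z axis of tub_3, either way round below 0.06 rad) or (z of lid_2_grip in the frame of tub_3 between 0.118 and 0.128 m and horizontal distance between lid_2_grip and tub_3 below 0.008 m and angle between the z axis of lid_2_grip and the z axis of tub_3, either way round below 0.06 rad) or (z of lid_3_grip in the frame of tub_3 between 0.118 and 0.128 m and horizontal distance between lid_3_grip and tub_3 below 0.008 m and angle between the z axis of lid_3_grip and the z axis of tub_3, either way round below 0.06 rad))), for 0.2 s.
At the end, for the whole second after the job is handed in: Every scraper present is in the tub; the fitting lid is home (within 4 mm of its 124 mm grip height, 8 mm of the tub's centre, 0.06 rad of level); the other two lie right way up on the board (0.12 rad), centres at least 10 mm inside its edges; lids at rest (all of step 1 and all of step 2 and (horizontal distance between lid_1_grip and tub_1 above 0.09 m or horizontal distance between lid_1_grip and tub_1 below 0.008 m) and (horizontal distance between lid_2_grip and tub_1 above 0.09 m or horizontal distance between lid_2_grip and tub_1 below 0.008 m) and (horizontal distance between lid_3_grip and tub_1 above 0.09 m or horizontal distance between lid_3_grip and tub_1 below 0.008 m) and (horizontal distance between lid_1_grip and tub_2 above 0.09 m or horizontal distance between lid_1_grip and tub_2 below 0.008 m) and (horizontal distance between lid_2_grip and tub_2 above 0.09 m or horizontal distance between lid_2_grip and tub_2 below 0.008 m) and (horizontal distance between lid_3_grip and tub_2 above 0.09 m or horizontal distance between lid_3_grip and tub_2 below 0.008 m) and (horizontal distance between lid_1_grip and tub_3 above 0.09 m or horizontal distance between lid_1_grip and tub_3 below 0.008 m) and (horizontal distance between lid_2_grip and tub_3 above 0.09 m or horizontal distance between lid_2_grip and tub_3 below 0.008 m) and (horizontal distance between lid_3_grip and tub_3 above 0.09 m or horizontal distance between lid_3_grip and tub_3 below 0.008 m) and angle between each of lid_1_grip, lid_2_grip, lid_3_grip's own z axis and vertical below 0.12 rad and height (world z) of each of lid_1_grip, lid_2_grip, lid_3_grip below 0.135 m and ((x of lid_1_grip in the frame of board between -0.14 and 0.14 m and y of lid_1_grip in the frame of board between -0.05 and 0.05 m and z of lid_1_grip in the frame of board below 0.055 m) or height (world z) of lid_1_grip above 0.115 m) and ((x of lid_2_grip in the frame of board between -0.14 and 0.14 m and y of lid_2_grip in the frame of board between -0.05 and 0.05 m and z of lid_2_grip in the frame of board below 0.055 m) or height (world z) of lid_2_grip above 0.115 m) and ((x of lid_3_grip in the frame of board between -0.14 and 0.14 m and y of lid_3_grip in the frame of board between -0.05 and 0.05 m and z of lid_3_grip in the frame of board below 0.055 m) or height (world z) of lid_3_grip above 0.115 m) and linear speed of each of lid_1, lid_2, lid_3 below 0.02 m/s); the robot touches nothing.
It fails at once if a pie is knocked over or pushed more than 60 mm from its place (distance of any of pie_1_mid, pie_2_mid, pie_3_mid, pie_4_mid from where it was at the start of the episode above 0.06 m or angle between any of pie_1_mid, pie_2_mid, pie_3_mid, pie_4_mid's own z axis and vertical above 0.6 rad).
Of scraper_1, scraper_2, scraper_3, scraper_4, scraper_5 only 3 to 5 are there at a start; the rules pass over those that are not, and their reading is None.
Of tub_1, tub_2, tub_3 only 1 to 1 are there at a start; the rules pass over those that are not, and their reading is None.
At some moment in a run one of lid_1, lid_2, lid_3 may be knocked a few centimetres aside while the robot is not near it.
It also fails if it takes over 210 s, if anything falls off the work surface, if the arm or the gripper's body presses on something with over 40 N, if the wrist force passes 120 N, or if a joint passes its speed limit or range.

### The arm

A 7-joint arm with a two-finger parallel gripper is mounted at the origin on the work surface. World frame = base frame: x ahead of the robot, y to its left, z up, the work surface at z = 0. Lengths are in mm, angles in rad, forces in N, time in s.
With the tool pointing down it reaches from about 425 to 825 mm from the base axis. Payload 3.6 kg.
Tool frame: the origin (TCP) lies at the very end of the fingers, on their centre line; the grasp point (between the pads) lies 19 mm behind it; z points along the fingers, y is the direction in which the jaws open and shut (so a half turn about z gives the same grasp; the last joint's range is limited). The gripper opens to 93 mm and grips with 3 to 60 N. Pads are 15 mm wide; open, the fingers measure 128 mm over their backs; the gripper's body (75 mm by 188 mm) begins 65 mm behind the grasp point.
Start: joints at [1.26, 0.615, -0.013, 1.423, 0.008, 1.103, -0.04], TCP at [182.64, -623.782, 218.64] pointing down, gripper open.
Joint ranges: [-3.12, 3.12], [-0.3, 2.06], [-1.34, 1.32], [0.26, 2.42], [-1.36, 4.5], [0.01, 1.98], [-2.84, 2.84]. Speed limits (rad/s): [2.79, 2.79, 3.14, 3.14, 3.14, 3.14, 3.14].

### API

Orientations are given as a unit quaternion [x, y, z, w].
In Python, from workcell import ctrl, snapshot, calibration, order gives the robot as it stands.
- The arm moves only by the tool play_rows, never from a script. Its argument "rows" is a list of rows, each a list of 5 numbers: the shift along the tool's x, y, z in cm, then the turn about the tool's z in rad, then the gripper's target within -1 to 1 (fully open at 1, half-way at 0, shut at -1). In form: [[x, y, z, spin, jaw], ...]. A call has 1 to 5 rows; each row shifts and turns the commanded pose from where the row before left it, along the tool's axes as they then stand; what a row does not reach is not made up. A row lasts 1/8 s, in which the tool goes at most 62.5 mm and 10.7 degrees, less where a joint would pass 70% of its speed; a pose out of reach is approached as far as the arm can. A call is refused whole if a number of a shift passes 6.25 or a number of a turn 0.188, either way. A call with a gripper value outside its range is refused whole. The fingers move at their own pace and stop on an object; "grip_force" is the grip in N (left out, the last holds). Time passes only in rows, so rows that do not move let the fingers close. It gives the time, the measured TCP pose, the force and the opening at its end, in the units of the state.
- ctrl.read_state(): the state, without advancing time (a new reading comes with each control period).
- snapshot(name): name is "scene" or "top" or "wrist"; returns the picture (384x512x3 uint8, red, green, blue); there is no depth.
- calibration(name): a dict with "intrinsics" (3x3 intrinsics, pixels), "rvec" (rotation vector, rad) and "tvec" (3), from world to camera coordinates, as OpenCV has them; the wrist camera has in their place "tool_from_camera" (4x4, takes a point from camera to tool coordinates, whose origin is the TCP and whose axes are the flange's). Camera axes: x right, y down, z forward; pixel columns grow to the right and rows downward; lengths in mm; the calibration is good to about 2 mm. A picture is of the moment at which its call begins: read the wrist's pose just before it. calibration takes no time and is no camera call.
- order.sign_off(): hands the job in, once; it reports no verdict.
The state is a dict: "t": time; "joint_positions": joint angles; "qvel": joint speeds; "joint_torque": joint torques, N m; "position": TCP position; "orientation": TCP orientation; "contact_force": force on the tool from outside, world axes, zero at the start; "ft_torque": the same for the moment, N m; "grip_width": opening from 0.0 (shut) to 1.0 (fully open).
Only numpy, scipy, OpenCV 4.12 (cv2) and the standard library are available. Lean on these libraries where they do the work, as an engineer would, in place of code of your own. Each camera call takes 0.05 s, during which the arm holds its last target. There are 200 camera calls.

## Working session

There is one attempt and no reset: what is moved stays moved. The work goes in short steps, Python scripts to look and compute and a tool call to move; the robot and the scene stay as the last step left them, time stands still between calls to the robot, and variables do not carry over. Pictures are saved under pics/ and viewed, about 12 in all and at most 16, crops included, and the job is handed in when it is done.

Besides the shell and the picture viewer there is one more tool, called after ">>>" as a command line: name --pt "numbers of a row" for each row, then --argument value for the rest. play_rows: Moves the arm, as the interface text tells. Its arguments: {"type":"object","properties":{"rows":{"type":"array"},"grip_force":{"type":"number"}},"required":["rows"]}

```bash
ls; mkdir -p pics; python3 - <<'E'
from workcell import ctrl, snapshot, calibration
import cv2,numpy as np
print(ctrl.read_state())
for n in ("scene","top"):
    im=snapshot(n); cv2.imwrite(f"pics/{n}0.png",cv2.resize(im[:,:,::-1],(800,600),interpolation=cv2.INTER_CUBIC))
    cv2.imwrite(f"pics/raw_{n}0.png",im[:,:,::-1])
    c=calibration(n); R=cv2.Rodrigues(np.array(c["rvec"],float))[0]; print(n,c["intrinsics"],-R.T@np.array(c["tvec"]).ravel(),R)
print(calibration("wrist"))
E
```

```text
pics
{'t': 0.0, 'joint_positions': array([ 1.2595202 ,  0.6158912 , -0.01260032,  1.42490086,  0.00811673,
        1.1034059 , -0.0403916 ]), 'qvel': array([ 0.00120189, -0.00060023,  0.00097375,  0.00216579,  0.00043366,
       -0.00023343,  0.00146948]), 'joint_torque': array([-3.57867757e-04, -4.58931899e+01,  2.08850722e-01, -1.65745997e+01,
       -6.10811915e-02,  2.05862493e-02,  2.33740066e-04]), 'position': array([ 182.38363868, -623.05614531,  217.49877586]), 'orientation': array([ 9.89874204e-01,  1.41941639e-01, -2.11496093e-04, -1.25975283e-03]), 'contact_force': array([-0.03442608,  0.85751707, -1.00819088]), 'ft_torque': array([-0.0151679 , -0.0325528 , -0.01497652]), 'grip_width': 1.0008399132508696}
scene [[500.06197052   0.         264.22964263]
 [  0.         500.06197052 188.87093021]
 [  0.           0.           1.        ]] [1232.75162136 -107.03400671  959.03946069] [[ 0.17870924  0.98378468 -0.01518951]
 [ 0.75951487 -0.14775052 -0.63348792]
 [-0.62545997  0.10167348 -0.77360347]]
top [[484.3618097    0.         256.84173641]
 [  0.         484.3618097  195.85767835]
 [  0.           0.           1.        ]] [ 415.96200743   12.79874729 1425.60367186] [[-0.02866087 -0.99958375  0.00329949]
 [-0.9969406   0.02834464 -0.07284238]
 [ 0.07271853 -0.00537712 -0.99733801]]
{'intrinsics': array([[331.61995032,   0.        , 256.91971566],
       [  0.        , 331.61995032, 193.23136902],
       [  0.        ,   0.        ,   1.        ]]), 'tool_from_camera': array([[-4.95180565e-04, -9.58306547e-01, -2.85741695e-01,
         7.95222388e+01],
       [ 9.99999810e-01, -3.69370381e-04, -4.94189047e-04,
         2.46423940e-01],
       [ 3.68040080e-04, -2.85741886e-01,  9.58306548e-01,
        -1.66411324e+02],
       [ 0.00000000e+00,  0.00000000e+00,  0.00000000e+00,
         1.00000000e+00]])}
```

View pics/scene0.png

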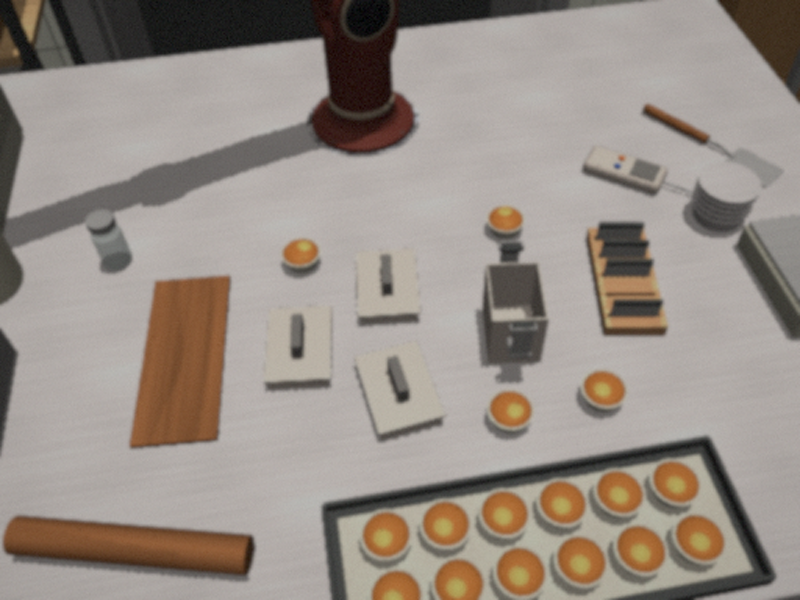

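View pics/top0.png

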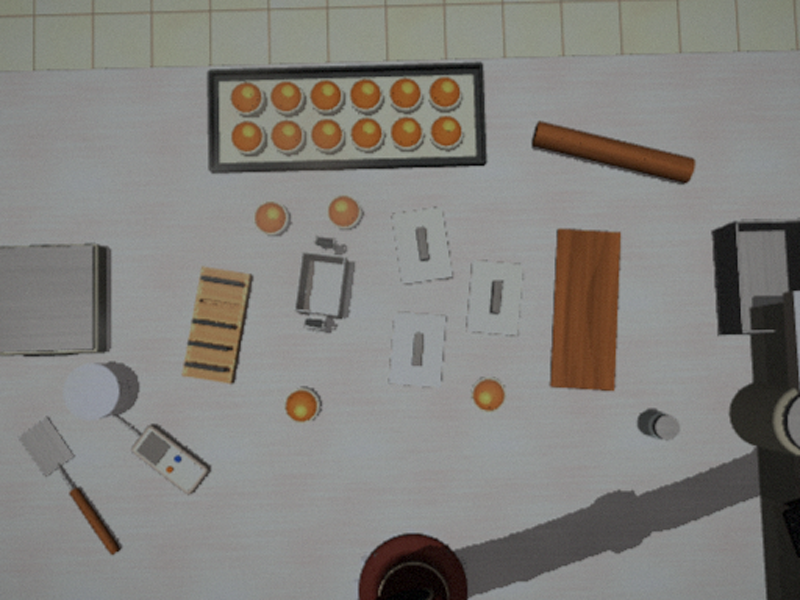

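```bash
cat > h.py <<'E'
from workcell import ctrl, snapshot, calibration
import cv2,numpy as np
from scipy.spatial.transform import Rotation as Ro
def yaw(q):
    x=Ro.from_quat(q).as_matrix()[:,0]; return np.arctan2(x[1],x[0])
def cam(n,st=None):
    c=calibration(n); K=np.array(c["intrinsics"])
    if n=="wrist":
        st=st or ctrl.read_state(); T=np.array(c["tool_from_camera"]); Rt=Ro.from_quat(st["orientation"]).as_matrix()
        R=Rt@T[:3,:3]; o=Rt@T[:3,3]+st["position"]; return K,R.T,o
    R=cv2.Rodrigues(np.array(c["rvec"],float))[0]; return K,R,-R.T@np.array(c["tvec"]).ravel()
def ray(C,uv,z):
    K,R,o=C; uv=np.atleast_2d(uv).astype(float); d=np.c_[uv,np.ones(len(uv))]@np.linalg.inv(K).T@R
    return o+d*((z-o[2])/d[:,2])[:,None]
def proj(C,P):
    K,R,o=C; c=(np.atleast_2d(P)-o)@R.T@K.T; return c[:,:2]/c[:,2:]
def rect(P):
    """plane points -> centre, long, short, yaw of long side"""
    (c,s,a)=cv2.minAreaRect(P[:,:2].astype(np.float32)); a=np.radians(a)
    if s[0]<s[1]: a+=np.pi/2; s=s[::-1]
    a=(a+np.pi/2)%np.pi-np.pi/2
    return np.round(c,1),np.round(s,1),round(a,3)
def go(x,y,z,yw,n_info=""):
    """shift in the tool's axes (cm), spin to world yaw yw mod pi of tool x"""
    st=ctrl.read_state(); p=st["position"]; R=Ro.from_quat(st["orientation"]).as_matrix(); y0=yaw(st["orientation"])
    d=(np.array([x,y,z])-p); t=R.T@d/10
    s=(y0-yw+np.pi/2)%np.pi-np.pi/2
    a=yw if abs(((y0-s)-yw+np.pi)%(2*np.pi)-np.pi)<.1 else yw+np.pi
    X=np.array([[np.cos(a),np.sin(a)],[np.sin(a),-np.cos(a)]]).T@d[:2]/10
    print(n_info,"now",p.round(1),"yaw",round(y0,3),"j7",round(st["joint_positions"][6],2),"| shift before spin",t.round(2),"after spin",X.round(2),"spin",round(s,3),"| F",st["contact_force"].round(1),"w",round(st["grip_width"]*93,1),"t",round(st["t"],1))
E
python3 - <<'E'
from h import *
im=cv2.imread("pics/raw_top0.png"); C=cam("top"); k=512/800
hsv=cv2.cvtColor(im,cv2.COLOR_BGR2HSV)
def blobs(mask,roi,z,amin=8):
    m=np.zeros(mask.shape,np.uint8); x0,y0,x1,y1=[int(v*k) for v in roi]; m[y0:y1,x0:x1]=mask[y0:y1,x0:x1]
    for c in cv2.findContours(m,cv2.RETR_EXTERNAL,cv2.CHAIN_APPROX_NONE)[0]:
        if cv2.contourArea(c)>amin: print(cv2.contourArea(c),*rect(ray(C,c[:,0],z)))
dark=(hsv[...,2]<105).astype(np.uint8)*255
print("lid handles")
for r in [(396,215,448,275),(472,268,518,328),(394,320,440,380)]: blobs(dark,r,55)
print("rack")
tan=((hsv[...,1]>60)&(hsv[...,2]>90)).astype(np.uint8)*255; tan=cv2.morphologyEx(tan,cv2.MORPH_CLOSE,np.ones((9,9)))
blobs(tan,(170,255,265,395),22,100)
print("scrapers"); blobs((hsv[...,2]<80).astype(np.uint8)*255,(180,260,260,390),56,4)
print("board"); blobs(((hsv[...,1]>100)).astype(np.uint8)*255,(540,220,632,400),8,100)
print("pies")
for r in [(245,195,300,245),(320,190,370,235),(275,380,330,430),(465,370,510,420)]: blobs((hsv[...,1]>100).astype(np.uint8)*255,r,30)
print("tub", ray(C,np.array([[325,287],[325,243],[321,324]])*k,104).round(0))
E
```

```text
lid handles
102.0 [628.7 -35.4] [58.9 17.7] 0.092
111.0 [ 528.  -165.4] [59.2 19.4] -0.162
rack
2118.5 [494.6 350. ] [204.8  91.7] -0.189
scrapers
50.0 [416.5 358.6] [77.5  8. ] 1.394
39.5 [454.3 352.9] [77.7  7.4] 1.378
37.0 [494.3 345.1] [80.1  7.2] 1.401
43.5 [481.2 295. ] [189.2   5.8] -0.193
34.5 [571.1 329.9] [75.9  6.6] 1.377
board
3919.5 [ 504.6 -339.8] [296.9 118.6] -0.088
pies
242.5 [691.  245.5] [53.3 51.5] -1.129
242.0 [698.7 109. ] [53.1 49.6] -0.024
277.5 [341.3 195.2] [54.7 52.2] 0.764
273.0 [ 350.5 -149.5] [52.8 52.3] -0.82
tub [[550. 138. 104.]
 [627. 137. 104.]
 [485. 147. 104.]]
```

>>> play_rows --pt "3.96 -4.56 -0.4 0 1" --pt "3.96 -4.56 -0.4 0 1" --pt "3.96 -4.56 -0.4 0 1" --pt "3.96 -4.56 -0.4 0 1" --pt "3.96 -4.56 -0.4 0 1"

```text
t: 0.72
position: [309.1, -347.2, 238.6]
orientation: [0.99, 0.142, 0.0, -0.0]
contact_force: [2.1, -0.1, 0.0]
grip_width: 0.994
```

>>> play_rows --pt "3.96 -4.56 -0.4 0 1" --pt "3.96 -4.56 -0.4 0 1" --pt "3.96 -4.56 -0.4 0 1" --pt "3.96 -4.56 -0.4 0 1" --pt "3.96 -4.56 -0.4 0 1"

```text
t: 1.35
position: [434.9, -73.2, 258.8]
orientation: [0.99, 0.142, -0.0, 0.0]
contact_force: [0.7, -1.1, 0.2]
grip_width: 0.998
```

>>> play_rows --pt "3.96 -4.56 -0.4 0 1" --pt "3.96 -4.56 -0.4 0 1" --pt "3.96 -4.56 -0.4 0 1" --pt "3.96 -4.56 -0.4 0 1" --pt "3.96 -4.56 -0.4 0 1"

```text
t: 1.98
position: [561.0, 201.0, 278.4]
orientation: [0.99, 0.142, -0.0, 0.0]
contact_force: [0.5, -0.1, -0.2]
grip_width: 1.001
```

>>> play_rows --pt "0 0 0 0.143 1" --pt "0 0 0 0.143 1" --pt "0 0 0 0 1" --pt "0 0 0 0 1"

```text
t: 2.48
position: [560.3, 199.4, 278.5]
orientation: [1.0, 0.0, -0.0, 0.0]
contact_force: [0.3, 0.4, 0.3]
grip_width: 0.999
```

```bash
python3 - <<'E'
from h import *
go(560,200,280,0)
st=ctrl.read_state(); im=snapshot("wrist")
np.save("pics/w1.npy",dict(st=st),allow_pickle=True); cv2.imwrite("pics/w1.png",im[:,:,::-1])
E
```

```text
now [560.3 199.4 278.5] yaw 0.001 j7 -2.05 | shift before spin [-0.03 -0.06 -0.15] after spin [-0.03 -0.06] spin 0.001 | F [0.3 0.4 0.3] w 92.9 t 2.5
```

View pics/w1.png

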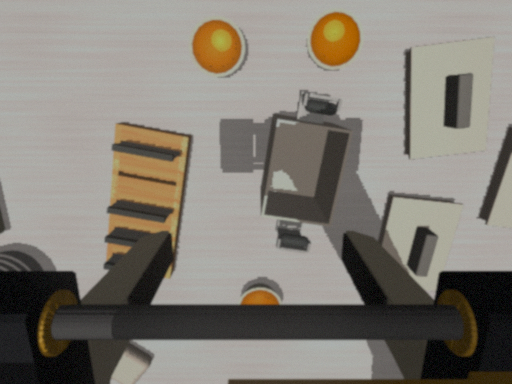

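```bash
python3 - <<'E'
from h import *
st=np.load("pics/w1.npy",allow_pickle=True).item()["st"]; C=cam("wrist",st); im=cv2.imread("pics/w1.png")
P=ray(C,[[277,114],[348,128],[330,222],[262,214]],104); print(P.round(0),P.mean(0).round(1),np.linalg.norm(np.roll(P,-1,0)-P,axis=1).round(0))
dark=(im.max(2)<62).astype(np.uint8)*255
m=np.zeros_like(dark); m[120:232,100:195]=dark[120:232,100:195]
for c in cv2.findContours(m,cv2.RETR_EXTERNAL,cv2.CHAIN_APPROX_NONE)[0]:
    if cv2.contourArea(c)>60: print("scr",c[:,0].mean(0),*rect(ray(C,c[:,0],56)))
cv2.imwrite("pics/crop1.png",cv2.resize(im[80:260,90:380],None,fx=2.7,fy=2.7,interpolation=cv2.INTER_CUBIC))
E
```

```text
[[621. 179. 104.]
 [607. 107. 104.]
 [505. 119. 104.]
 [514. 194. 104.]] [561.9 149.6 104. ] [ 73. 103.  76. 107.]
scr [141.26984127 209.3015873 ] [502.9 344.4] [73.6 12. ] 1.384
scr [148.59349593 149.08130081] [577.2 327.5] [70.2  8.3] 1.37
```

View pics/crop1.png

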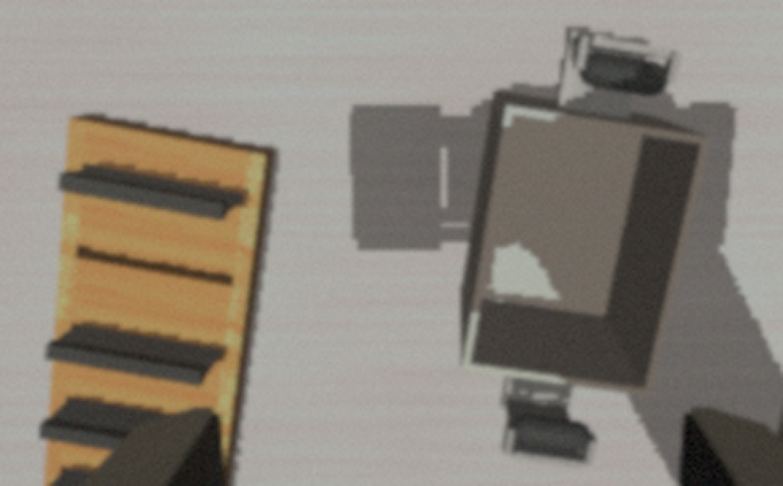

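```bash
python3 - <<'E'
from h import *
st=np.load("pics/w1.npy",allow_pickle=True).item()["st"]; C=cam("wrist",st)
P=ray(C,np.array([[498,92],[705,135],[648,388],[465,367]])/2.7+[90,80],104); print(P.round(0),P.mean(0).round(1),np.linalg.norm(np.roll(P,-1,0)-P,axis=1).round(0))
e=np.roll(P,-1,0)-P; print(np.arctan2(e[:,1],e[:,0]).round(3))
r=ray(C,np.array([[628,74],[548,440]])/2.7+[90,80],117); print(r.round(1),r.mean(0),np.arctan2(*(r[0]-r[1])[1::-1]),np.linalg.norm(r[0]-r[1]))
Ct=cam("top"); im=cv2.imread("pics/raw_top0.png")
cv2.imwrite("pics/crop2.png",cv2.resize(im[145:220,180:240],None,fx=8,fy=8,interpolation=cv2.INTER_CUBIC))
E
```

```text
[[621. 182. 104.]
 [605. 104. 104.]
 [503. 119. 104.]
 [512. 193. 104.]] [560.3 149.3 104. ] [ 80. 103.  75. 109.]
[-1.77   2.996  1.449 -0.107]
[[627.8 136.3 117. ]
 [485.9 160.3 117. ]] [556.86917202 148.30955868 117.        ] -0.16707359948226003 143.8688989577703
```

View pics/crop2.png

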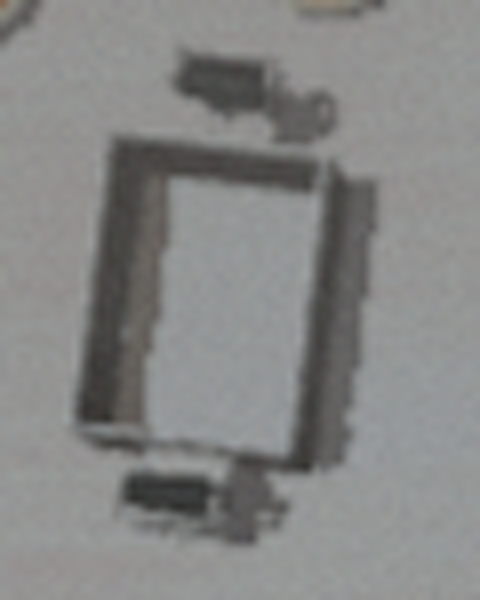

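```bash
python3 - <<'E'
from h import *
C=cam("top")
P=ray(C,np.array([[112,138],[330,160],[305,468],[80,432]])/8+[180,145],104); print(P.round(0),P.mean(0).round(1),np.linalg.norm(np.roll(P,-1,0)-P,axis=1).round(0))
e=np.roll(P,-1,0)-P; print(np.arctan2(e[:,1],e[:,0]).round(3))
r=ray(C,np.array([[225,84],[167,492]])/8+[180,145],118); print(r.round(1),r.mean(0),np.arctan2(*(r[0]-r[1])[1::-1]),np.linalg.norm(r[0]-r[1]))
go(574,332,110,-.16+np.pi/2)
E
```

```text
[[610. 176. 104.]
 [600. 101. 104.]
 [494. 112. 104.]
 [509. 189. 104.]] [553.3 144.3 104. ] [ 75. 106.  78. 102.]
[-1.7    3.038  1.384 -0.127]
[[625.2 135.2 118. ]
 [486.8 157.7 118. ]] [555.98943416 146.43905891 118.        ] -0.16141629651615552 140.231753641457
 now [560.4 199.3 278.6] yaw 0.0 j7 -2.05 | shift before spin [  1.37 -13.27  16.86] after spin [13.31 -0.77] spin -1.411 | F [-1.2 -0.1 -0.6] w 93.1 t 2.5
```

>>> play_rows --pt "0 0 0 -0.176 1" --pt "0 0 0 -0.176 1" --pt "0 0 0 -0.176 1" --pt "0 0 0 -0.176 1" --pt "0 0 0 -0.176 1"

```text
t: 3.15
position: [560.5, 199.2, 278.8]
orientation: [0.904, 0.428, 0.0, -0.0]
contact_force: [-0.6, 0.1, -0.1]
grip_width: 1.002
```

>>> play_rows --pt "0 0 0 -0.176 0" --pt "0 0 0 -0.176 0" --pt "0 0 0 -0.149 0" --pt "3.33 -0.19 3.2 0 0" --pt "3.33 -0.19 3.2 0 0"

```text
t: 3.78
position: [570.4, 265.4, 214.5]
orientation: [0.772, 0.636, 0.001, 0.0]
contact_force: [0.8, -0.5, 0.1]
grip_width: 0.527
```

>>> play_rows --pt "3.33 -0.19 3.2 0 0" --pt "3.33 -0.19 3.2 0 -0.3" --pt "0 0 0 0 -0.3" --pt "0 0 0 0 -0.3"

```text
t: 4.28
position: [579.1, 330.8, 151.3]
orientation: [0.772, 0.636, 0.0, 0.001]
contact_force: [0.4, -0.5, -0.1]
grip_width: 0.348
```

```bash
python3 - <<'E'
from h import *
go(574,332,33,-.19+np.pi/2)
st=ctrl.read_state(); im=snapshot("wrist")
np.save("pics/w2.npy",dict(st=st),allow_pickle=True); cv2.imwrite("pics/w2.png",im[:,:,::-1])
E
```

```text
now [579.1 330.8 151.3] yaw 1.379 j7 -1.06 | shift before spin [ 0.02 -0.54 11.83] after spin [ 0.02 -0.53] spin -0.002 | F [ 0.4 -0.5 -0.1] w 32.4 t 4.3
```

View pics/w2.png

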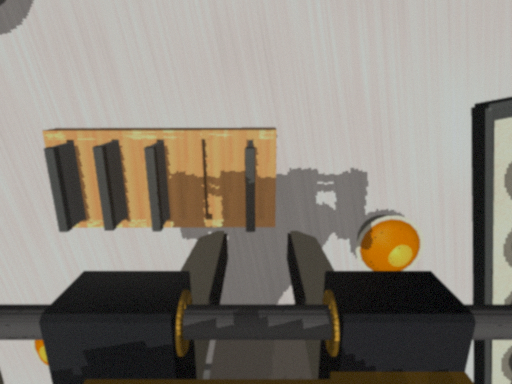

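```bash
python3 - <<'E'
from h import *
st=np.load("pics/w2.npy",allow_pickle=True).item()["st"]; C=cam("wrist",st); im=cv2.imread("pics/w2.png")
for r in (170,190,210): print(r,im[r,40:265].max(1).tolist()) if r==190 else 0
g=(im.max(2)<70).astype(np.uint8)*255; m=np.zeros_like(g); m[132:229,40:275]=g[132:229,40:275]
for c in cv2.findContours(m,cv2.RETR_EXTERNAL,cv2.CHAIN_APPROX_NONE)[0]:
    if cv2.contourArea(c)>100: print(cv2.boundingRect(c),*rect(ray(C,c[:,0],56)))
tan=((im[...,2].astype(int)-im[...,0]>60)|(g>0)).astype(np.uint8)*255; m=np.zeros_like(g); m[120:229,40:285]=tan[120:229,40:285]
c=max(cv2.findContours(m,cv2.RETR_EXTERNAL,cv2.CHAIN_APPROX_NONE)[0],key=cv2.contourArea); print("rack",*rect(ray(C,c[:,0],22)))
E
```

```text
190 [188, 188, 192, 191, 190, 190, 191, 188, 189, 191, 176, 145, 98, 79, 73, 72, 73, 75, 70, 70, 59, 44, 35, 36, 32, 38, 48, 54, 56, 55, 57, 54, 53, 54, 55, 51, 49, 51, 51, 59, 65, 86, 107, 130, 153, 179, 191, 192, 191, 193, 192, 191, 190, 192, 192, 191, 191, 183, 151, 103, 80, 74, 76, 75, 76, 76, 73, 64, 50, 42, 36, 43, 54, 56, 54, 59, 59, 53, 54, 55, 59, 52, 59, 59, 81, 103, 129, 155, 179, 188, 190, 191, 191, 188, 192, 192, 191, 191, 195, 194, 192, 193, 191, 194, 194, 193, 189, 173, 132, 90, 78, 80, 77, 80, 78, 79, 71, 61, 43, 46, 53, 58, 58, 57, 57, 54, 54, 73, 104, 120, 127, 129, 137, 134, 136, 132, 130, 126, 123, 123, 124, 117, 121, 125, 121, 125, 126, 126, 125, 126, 130, 131, 130, 129, 127, 126, 123, 127, 124, 126, 126, 123, 123, 113, 96, 74, 87, 105, 121, 120, 120, 120, 121, 128, 130, 134, 138, 136, 134, 130, 128, 127, 123, 119, 119, 119, 122, 126, 121, 120, 122, 123, 126, 126, 130, 129, 125, 126, 122, 124, 126, 123, 125, 124, 115, 91, 64, 51, 58, 57, 53, 54, 51, 58, 73, 106, 122, 121, 123, 119, 117, 117, 124, 121, 123]
(246, 177, 9, 52) [572.1 324.9] [44.6  6.7] 1.376
(150, 141, 19, 88) [503.3 353.2] [73.6 10.4] 1.398
(100, 141, 27, 88) [466.1 360.4] [73.6 14.3] 1.384
(50, 141, 35, 88) [429.7 367.5] [73.4 18.7] 1.4
rack [495.3 350.4] [205.4  93.5] -0.186
```

```bash
python3 - <<'E'
from h import *
st=np.load("pics/w2.npy",allow_pickle=True).item()["st"]; C=cam("wrist",st)
print(ray(C,[[56,190],[103.5,190],[153,190],[250.5,190]],56).round(1))
print("wide ends col of blade tops: rows 141..229 at z56", ray(C,[[250.5,145],[250.5,230],[153,141],[153,230]],56).round(1))
a=-.187; u=np.array([np.cos(a),np.sin(a)]); print([(np.array([495,350.2])+s*u).round(1).tolist() for s in (-80,-40,0,40,80)])
E
```

```text
[[418.1 366.4  56. ]
 [456.3 359.   56. ]
 [496.2 351.2  56. ]
 [574.8 335.9  56. ]]
wide ends col of blade tops: rows 141..229 at z56 [[582.  372.2  56. ]
 [567.8 301.2  56. ]
 [507.4 389.9  56. ]
 [486.3 317.   56. ]]
[[416.4, 365.1], [455.7, 357.6], [495.0, 350.2], [534.3, 342.8], [573.6, 335.3]]
```

>>> play_rows --pt "0.35 -0.61 3 0 -0.3" --pt "0 0 4.8 0 -0.3" --pt "0 0 4 0 -0.3" --pt "0 0 0 0 -0.3"

```text
t: 4.82
position: [572.4, 333.3, 31.0]
orientation: [0.772, 0.636, -0.003, 0.0]
contact_force: [0.8, -0.3, 0.6]
grip_width: 0.354
```

>>> play_rows --pt "0 0 0 0 -1" --pt "0 0 0 0 -1" --pt "0 0 0 0 -1" --pt "0 0 0 0 -1" --grip_force 25

```text
t: 5.32
position: [574.1, 336.9, 34.6]
orientation: [0.771, 0.636, 0.002, 0.0]
contact_force: [-0.1, -0.4, 6.0]
grip_width: 0.085
```

>>> play_rows --pt "0 0 -2 0 -1" --pt "0 0 -4 0 -1" --pt "0 0 -6 0 -1" --pt "0 0 -5 0 -1" --pt "0 0 0 0 -1"

```text
t: 5.95
position: [574.6, 338.8, 209.0]
orientation: [0.771, 0.637, 0.005, 0.0]
contact_force: [0.3, 0.1, -1.5]
grip_width: 0.08
```

```bash
python3 - <<'E'
from h import *
go(555.5,146,190,-.15)
E
```

```text
now [574.6 338.8 209. ] yaw 1.38 j7 -1.04 | shift before spin [-19.3    1.77   1.76] after spin [ 1.   19.35] spin 1.53 | F [ 0.3  0.1 -1.5] w 7.4 t 6.0
```

>>> play_rows --pt "0 0 0 0.17 -1" --pt "0 0 0 0.17 -1" --pt "0 0 0 0.17 -1" --pt "0 0 0 0.17 -1" --pt "0 0 0 0.17 -1"

```text
t: 6.58
position: [571.8, 335.8, 201.4]
orientation: [0.966, 0.259, -0.002, 0.0]
contact_force: [0.3, -0.0, -0.6]
grip_width: 0.082
```

>>> play_rows --pt "0 0 0 0.17 -1" --pt "0 0 0 0.17 -1" --pt "0 0 0 0.17 -1" --pt "0 0 0 0.17 -1" --pt "0.25 4.84 0 0 -1"

```text
t: 7.2
position: [565.4, 292.8, 201.0]
orientation: [0.997, -0.071, -0.002, -0.001]
contact_force: [-0.5, -0.2, -1.1]
grip_width: 0.082
```

>>> play_rows --pt "0.25 4.84 0 0 -1" --pt "0.25 4.84 0 0 -1" --pt "0.25 4.84 0 0 -1" --pt "0 0 0 0 -1" --pt "0 0 0 0 -1"

```text
t: 7.82
position: [553.1, 144.3, 202.2]
orientation: [0.997, -0.075, -0.001, -0.0]
contact_force: [-0.4, 0.6, -1.3]
grip_width: 0.085
```

```bash
python3 - <<'E'
from h import *
go(555.5,146,190,-.15)
st=ctrl.read_state(); im=snapshot("wrist")
np.save("pics/w3.npy",dict(st=st),allow_pickle=True); cv2.imwrite("pics/w3.png",im[:,:,::-1]); cv2.imwrite("pics/w3c.png",cv2.resize(im[60:300,150:400,::-1],None,fx=2.4,fy=2.4,interpolation=cv2.INTER_CUBIC))
E
```

```text
now [553.1 144.3 202.2] yaw -0.15 j7 -2.08 | shift before spin [ 0.21 -0.21  1.22] after spin [ 0.21 -0.21] spin 0.0 | F [-0.4  0.6 -1.3] w 7.9 t 7.8
```

View pics/w3c.png

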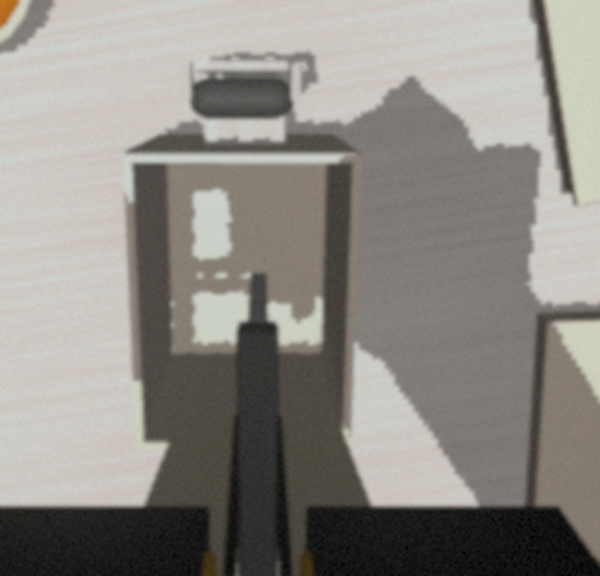

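```bash
python3 - <<'E'
from h import *
st=np.load("pics/w3.npy",allow_pickle=True).item()["st"]; C=cam("wrist",st)
P=ray(C,np.array([[130,152],[355,152],[352,434],[143,440]])/2.4+[150,60],104)
e=np.roll(P,-1,0)-P; print(P.round(1),P.mean(0),np.linalg.norm(e,axis=1).round(1),np.arctan2(e[:,1],e[:,0]).round(3))
print("roller",ray(C,np.array([[242,96]])/2.4+[150,60],118).round(1))
E
```

```text
[[616.3 176.4 104. ]
 [605.3 103.8 104. ]
 [505.7 116.4 104. ]
 [514.7 191.8 104. ]] [560.50710497 147.083023   104.        ] [ 73.4 100.4  75.9 102.8] [-1.721  3.016  1.452 -0.15 ]
roller [[628.4 137.2 118. ]]
```

>>> play_rows --pt "0.57 -1.6 0 0 -1" --pt "0 0 4 0 -1" --pt "0 0 4 0 -1" --pt "0 0 4 0 -1" --pt "0 0 0 0 -1"

```text
t: 8.5
position: [559.6, 160.2, 79.6]
orientation: [0.997, -0.074, -0.004, 0.001]
contact_force: [-0.1, -0.1, -1.1]
grip_width: 0.082
```

>>> play_rows --pt "0 0 2 0 -1" --pt "0 0 2 0 -1" --pt "0 0 0 0 -1"

```text
t: 8.88
position: [562.2, 159.9, 43.1]
orientation: [0.997, -0.074, -0.0, -0.0]
contact_force: [-0.1, 0.8, -0.6]
grip_width: 0.078
```

>>> play_rows --pt "0 0 0 0 -0.66" --pt "0 0 0 0 -0.66" --pt "0 0 0 0 -0.66" --pt "0 0 -2 0 -0.66" --pt "0 0 -4 0 -0.66"

```text
t: 9.5
position: [560.7, 158.0, 102.2]
orientation: [0.997, -0.075, -0.002, 0.001]
contact_force: [0.7, -0.4, 1.2]
grip_width: 0.168
```

>>> play_rows --pt "0 0 -6 0 -0.66" --pt "0 0 -4 0 -0.66" --pt "0 0 0 0 -0.66"

```text
t: 9.88
position: [564.3, 159.3, 207.0]
orientation: [0.997, -0.075, 0.004, -0.002]
contact_force: [0.1, -0.0, -0.4]
grip_width: 0.169
```

```bash
python3 - <<'E'
from h import *
go(495,350.2,90,-.187+np.pi/2)
st=ctrl.read_state(); im=snapshot("wrist")
cv2.imwrite("pics/w4c.png",cv2.resize(im[60:300,150:400,::-1],None,fx=2.4,fy=2.4,interpolation=cv2.INTER_CUBIC))
E
```

```text
now [564.3 159.3 207. ] yaw -0.15 j7 -2.11 | shift before spin [ -9.8  -17.79  11.7 ] after spin [ 17.47 -10.35] spin -1.534 | F [ 0.1 -0.  -0.4] w 15.7 t 9.9
```

View pics/w4c.png

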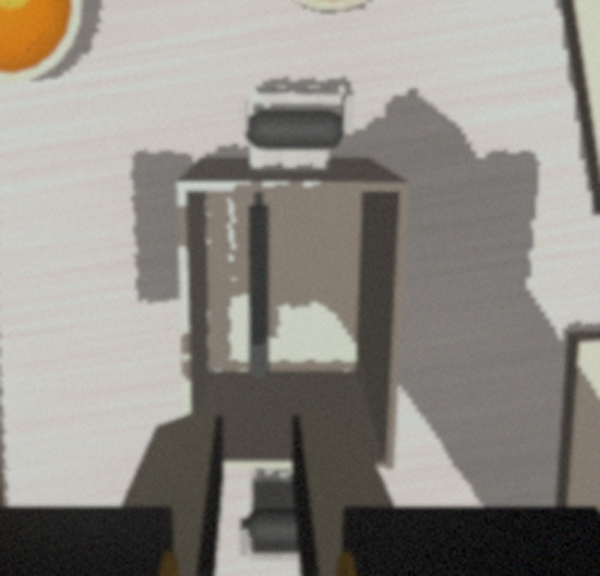

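>>> play_rows --pt "0 0 0 -0.17 -0.44" --pt "0 0 0 -0.17 -0.44" --pt "0 0 0 -0.17 -0.44" --pt "0 0 0 -0.17 -0.44" --pt "0 0 0 -0.17 -0.44"

```text
t: 10.55
position: [560.7, 158.0, 200.7]
orientation: [0.938, 0.346, -0.002, -0.0]
contact_force: [1.0, 0.6, 0.5]
grip_width: 0.282
```

>>> play_rows --pt "0 0 0 -0.17 -0.44" --pt "0 0 0 -0.17 -0.44" --pt "0 0 0 -0.17 -0.44" --pt "0 0 0 -0.174 -0.44" --pt "4.37 -2.59 2 0 -0.44"

```text
t: 11.18
position: [547.2, 200.8, 181.1]
orientation: [0.773, 0.634, -0.001, 0.001]
contact_force: [0.5, 1.6, -0.8]
grip_width: 0.282
```

>>> play_rows --pt "4.37 -2.59 2 0 -0.44" --pt "4.37 -2.59 2 0 -0.44" --pt "4.37 -2.59 2 0 -0.44" --pt "0 0 0 0 -0.44" --pt "0 0 0 0 -0.44"

```text
t: 11.8
position: [492.3, 348.2, 121.3]
orientation: [0.77, 0.638, -0.002, 0.0]
contact_force: [1.2, -0.6, 0.7]
grip_width: 0.279
```

```bash
python3 - <<'E'
from h import *
go(495,350.2,34,-.187+np.pi/2)
st=ctrl.read_state(); im=snapshot("wrist"); go(495,350.2,34,-.187+np.pi/2)
C=cam("wrist",st)
q=proj(C,[[418,366,56],[456,359,56],[495,350.2,56]]); print(q.round(1))
r=int(q[2,1]); print(r); 
for a in q: print(int(a[0])-25,im[int(a[1])-10,int(a[0])-25:int(a[0])+26].max(1).tolist())
E
```

```text
now [492.3 348.2 121.3] yaw 1.384 j7 -1.19 | shift before spin [0.27 0.24 8.73] after spin [0.25 0.23] spin 0.0 | F [ 1.2 -0.6  0.7] w 26.0 t 11.8
 now [493.2 347.5 121.8] yaw 1.382 j7 -1.19 | shift before spin [0.32 0.13 8.78] after spin [0.3  0.12] spin -0.002 | F [ 0.5 -0.4 -0.1] w 26.1 t 11.8
[[153.3 201.7]
 [205.8 201.5]
 [260.2 203.3]]
203
128 [195, 191, 193, 192, 188, 191, 196, 191, 193, 196, 197, 194, 195, 195, 196, 196, 197, 189, 168, 117, 74, 59, 57, 60, 55, 56, 56, 53, 54, 47, 50, 44, 49, 53, 57, 59, 60, 58, 57, 63, 90, 108, 122, 126, 131, 136, 135, 134, 134, 132, 130]
180 [125, 125, 122, 123, 124, 127, 126, 125, 125, 123, 125, 128, 130, 129, 127, 136, 161, 178, 176, 154, 111, 68, 51, 54, 52, 56, 56, 52, 55, 53, 47, 42, 47, 52, 55, 66, 88, 110, 123, 130, 129, 133, 133, 134, 133, 134, 132, 127, 124, 120, 122]
235 [126, 124, 121, 125, 125, 129, 127, 129, 131, 130, 129, 127, 126, 125, 124, 121, 127, 123, 121, 114, 99, 71, 56, 54, 49, 55, 54, 58, 56, 58, 55, 79, 110, 130, 133, 133, 135, 136, 132, 131, 131, 128, 122, 122, 120, 121, 124, 125, 123, 124, 121]
```

>>> play_rows --pt "0.28 0.2 0 0 -0.44" --pt "0 0 4.7 0 -0.44" --pt "0 0 4 0 -0.44" --pt "0 0 0 0 -0.44"

```text
t: 12.35
position: [494.3, 348.9, 33.2]
orientation: [0.771, 0.637, -0.003, 0.0]
contact_force: [0.5, -0.2, -0.1]
grip_width: 0.28
```

>>> play_rows --pt "0 0 0 0 -1" --pt "0 0 0 0 -1" --pt "0 0 0 0 -1"

```text
t: 12.72
position: [496.3, 352.7, 37.7]
orientation: [0.77, 0.638, 0.002, 0.0]
contact_force: [-0.7, -0.5, 5.1]
grip_width: 0.083
```

>>> play_rows --pt "0 0 -2 0 -1" --pt "0 0 -4 0 -1" --pt "0 0 -6 0 -1" --pt "0 0 -5 0 -1" --pt "0 0 0 0 -1"

```text
t: 13.35
position: [496.8, 354.2, 211.1]
orientation: [0.77, 0.638, 0.005, 0.0]
contact_force: [0.4, -0.2, -1.9]
grip_width: 0.08
```

```bash
python3 - <<'E'
from h import *
go(557,133,190,-.15)
E
```

```text
now [496.8 354.2 211.1] yaw 1.384 j7 -1.14 | shift before spin [-20.63  10.01   2.01] after spin [ 9.26 20.97] spin 1.534 | F [ 0.4 -0.2 -1.9] w 7.5 t 13.3
```

>>> play_rows --pt "0 0 0 0.17 -1" --pt "0 0 0 0.17 -1" --pt "0 0 0 0.17 -1" --pt "0 0 0 0.17 -1" --pt "0 0 0 0.17 -1"

```text
t: 13.98
position: [494.3, 351.0, 204.3]
orientation: [0.965, 0.261, -0.001, 0.001]
contact_force: [0.2, -0.8, -1.9]
grip_width: 0.081
```

>>> play_rows --pt "0 0 0 0.17 -1" --pt "0 0 0 0.17 -1" --pt "0 0 0 0.17 -1" --pt "0 0 0 0.174 -1" --pt "2.32 5.24 0 0 -1"

```text
t: 14.6
position: [506.7, 302.2, 204.3]
orientation: [0.998, -0.07, -0.002, -0.002]
contact_force: [1.7, -1.2, -0.2]
grip_width: 0.081
```

>>> play_rows --pt "2.32 5.24 0 0 -1" --pt "2.32 5.24 0 0 -1" --pt "2.32 5.24 0 0 -1" --pt "0 0 0 0 -1" --pt "0 0 0 0 -1"

```text
t: 15.22
position: [554.6, 130.9, 204.8]
orientation: [0.997, -0.075, -0.001, -0.0]
contact_force: [0.5, 0.9, -1.2]
grip_width: 0.08
```

```bash
python3 - <<'E'
from h import *
st=ctrl.read_state(); im=snapshot("wrist"); C=cam("wrist",st); go(557,133,60,-.15)
print(proj(C,[[628.4,137.2,118],[559,147,104]]).round(1))
cv2.imwrite("pics/w5.png",im[:,:,::-1])
# dark roller blob
m=(im.max(2)<75).astype(np.uint8)*255; m[:60]=0;m[150:]=0
for c in cv2.findContours(m,cv2.RETR_EXTERNAL,cv2.CHAIN_APPROX_NONE)[0]:
    if 150<cv2.contourArea(c)<1500: b=cv2.boundingRect(c); print(b,ray(C,[[b[0]+b[2]/2,b[1]+b[3]/2]],118).round(1))
E
```

```text
now [554.5 132.1 205. ] yaw -0.148 j7 -2.05 | shift before spin [ 0.26 -0.11 14.5 ] after spin [ 0.23 -0.12] spin 0.002 | F [-0.3  1.4 -0.9] w 7.7 t 15.3
[[233.3 104.8]
 [237.  190.7]]
(486, 91, 20, 59) [[587.8 -55.  118. ]]
(406, 60, 18, 42) [[625.1   4.4 118. ]]
```

Position is right; lower and release with fingertips above the standing blade.

>>> play_rows --pt "0.26 -0.05 2 0 -1" --pt "0 0 4 0 -1" --pt "0 0 4 0 -1" --pt "0 0 4.5 0 -1" --pt "0 0 0 0 -1"

```text
t: 15.9
position: [555.4, 133.5, 57.9]
orientation: [0.997, -0.073, -0.003, -0.0]
contact_force: [-0.5, 1.1, -1.3]
grip_width: 0.081
```

>>> play_rows --pt "0 0 0 0 -0.66" --pt "0 0 0 0 -0.66" --pt "0 0 0 0 -0.66" --pt "0 0 -3 0 -0.66" --pt "0 0 -5 0 -0.66"

```text
t: 16.52
position: [557.6, 131.7, 142.8]
orientation: [0.997, -0.074, -0.0, 0.0]
contact_force: [0.3, 1.3, 0.7]
grip_width: 0.172
```

>>> play_rows --pt "0 0 -6 0 -0.66" --pt "0 0 0 0 -0.66"

```text
t: 16.77
position: [562.2, 132.0, 209.0]
orientation: [0.997, -0.075, 0.008, -0.002]
contact_force: [0.2, -0.1, -0.7]
grip_width: 0.173
```

```bash
python3 - <<'E'
from h import *
go(455.9,358.2,34,-.187+np.pi/2)
im=snapshot("top")
cv2.imwrite("pics/t2.png",im[:,:,::-1])
im=snapshot("wrist")
cv2.imwrite("pics/w6c.png",cv2.resize(im[60:300,150:400,::-1],None,fx=2.4,fy=2.4,interpolation=cv2.INTER_CUBIC))
E
```

```text
now [562.2 132.  209. ] yaw -0.15 j7 -2.05 | shift before spin [-14.15 -20.68  17.41] after spin [ 20.25 -14.65] spin -1.534 | F [ 0.2 -0.1 -0.7] w 16.1 t 16.8
```

View pics/w6c.png

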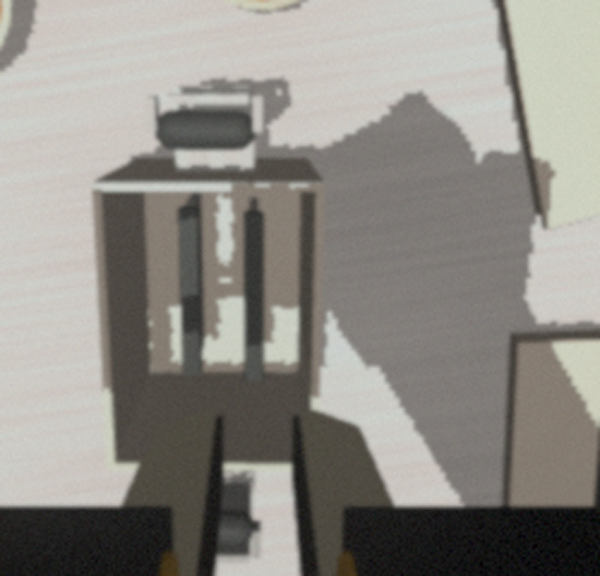

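>>> play_rows --pt "0 0 0 -0.17 -0.44" --pt "0 0 0 -0.17 -0.44" --pt "0 0 0 -0.17 -0.44" --pt "0 0 0 -0.17 -0.44" --pt "0 0 0 -0.17 -0.44"

```text
t: 17.5
position: [557.0, 130.3, 199.6]
orientation: [0.938, 0.346, -0.002, 0.0]
contact_force: [1.0, 0.8, 0.4]
grip_width: 0.277
```

>>> play_rows --pt "0 0 0 -0.17 -0.44" --pt "0 0 0 -0.17 -0.44" --pt "0 0 0 -0.17 -0.44" --pt "0 0 0 -0.174 -0.44" --pt "4.05 -2.86 1.7 0 -0.44"

```text
t: 18.12
position: [539.9, 170.9, 182.8]
orientation: [0.773, 0.634, -0.001, 0.002]
contact_force: [-0.8, 0.2, -1.6]
grip_width: 0.282
```

>>> play_rows --pt "4.05 -2.86 1.7 0 -0.44" --pt "4.05 -2.86 1.7 0 -0.44" --pt "4.05 -2.86 1.7 0 -0.44" --pt "4.05 -2.86 1.7 0 -0.44" --pt "0 0 0 0 -0.44"

```text
t: 18.75
position: [450.1, 360.4, 113.9]
orientation: [0.767, 0.642, -0.002, -0.002]
contact_force: [0.5, -0.1, 0.8]
grip_width: 0.278
```

>>> play_rows --pt "0 0 0 0 -0.44" --pt "0 0 0 0 -0.44"

```text
t: 19.0
position: [456.5, 354.4, 115.6]
orientation: [0.771, 0.637, -0.0, 0.001]
contact_force: [0.2, -0.1, -0.1]
grip_width: 0.282
```

```bash
python3 - <<'E'
from h import *
st=ctrl.read_state(); im=snapshot("wrist"); go(455.9,358.2,34,-.187+np.pi/2)
C=cam("wrist",st)
q=proj(C,[[417,365.5,56],[455.9,358.2,56]]); print(q.round(1))
for a in q: print(int(a[0])-25,im[int(a[1])-10,int(a[0])-25:int(a[0])+26].max(1).tolist())
E
```

```text
now [456.6 354.5 115.8] yaw 1.381 j7 -1.25 | shift before spin [ 0.36 -0.14  8.18] after spin [ 0.35 -0.14] spin -0.003 | F [ 0.1  0.8 -0.5] w 26.4 t 19.1
[[200.  204.6]
 [255.1 204.4]]
175 [119, 117, 117, 122, 125, 126, 130, 128, 124, 120, 123, 123, 122, 123, 126, 125, 119, 126, 130, 123, 93, 61, 50, 55, 53, 53, 56, 56, 51, 53, 53, 43, 48, 50, 61, 73, 100, 119, 122, 136, 154, 165, 153, 141, 131, 132, 129, 126, 125, 124, 121]
230 [123, 123, 125, 121, 127, 127, 128, 129, 125, 128, 126, 127, 126, 124, 123, 125, 124, 121, 117, 95, 63, 53, 51, 50, 51, 53, 52, 57, 55, 60, 84, 106, 123, 128, 134, 134, 134, 133, 132, 128, 127, 127, 125, 123, 123, 118, 124, 124, 124, 124, 120]
```

>>> play_rows --pt "0.35 -0.12 0 0 -0.44" --pt "0 0 4.2 0 -0.44" --pt "0 0 4 0 -0.44" --pt "0 0 0 0 -0.44"

```text
t: 19.55
position: [453.5, 358.0, 31.4]
orientation: [0.77, 0.638, -0.003, 0.0]
contact_force: [-0.0, -0.2, 0.9]
grip_width: 0.285
```

>>> play_rows --pt "0 0 0 0 -1" --pt "0 0 0 0 -1" --pt "0 0 0 0 -1"

```text
t: 19.92
position: [455.9, 361.0, 35.5]
orientation: [0.77, 0.638, 0.002, -0.0]
contact_force: [0.5, -0.1, 4.8]
grip_width: 0.08
```

>>> play_rows --pt "0 0 -2 0 -1" --pt "0 0 -4 0 -1" --pt "0 0 -6 0 -1" --pt "0 0 -5 0 -1" --pt "0 0 0 0 -1"

```text
t: 20.55
position: [456.4, 362.4, 208.8]
orientation: [0.77, 0.638, 0.005, -0.0]
contact_force: [-0.5, 1.1, -1.6]
grip_width: 0.082
```

>>> play_rows --pt "0 0 0 0.17 -1" --pt "0 0 0 0.17 -1" --pt "0 0 0 0.17 -1" --pt "0 0 0 0.17 -1" --pt "0 0 0 0.17 -1"

```text
t: 21.18
position: [454.0, 359.1, 202.4]
orientation: [0.965, 0.261, -0.001, 0.001]
contact_force: [-0.9, -0.6, -1.2]
grip_width: 0.082
```

>>> play_rows --pt "0 0 0 0.17 -1" --pt "0 0 0 0.17 -1" --pt "0 0 0 0.17 -1" --pt "0 0 0 0.174 -1" --pt "0 0 0 0 -1"

```text
t: 21.8
position: [454.0, 359.5, 202.6]
orientation: [0.997, -0.074, -0.001, 0.001]
contact_force: [-0.3, -0.3, -0.5]
grip_width: 0.084
```

```bash
python3 - <<'E'
from h import *
go(559,147,190,-.15)
E
```

```text
now [454.  359.5 202.6] yaw -0.148 j7 -2.49 | shift before spin [13.52 19.46  1.29] after spin [13.56 19.44] spin 0.002 | F [-0.3 -0.3 -0.5] w 7.8 t 21.8
```

>>> play_rows --pt "3.38 4.88 0 0 -1" --pt "3.38 4.88 0 0 -1" --pt "3.38 4.88 0 0 -1" --pt "3.38 4.88 0 0 -1" --pt "0 0 0 0 -1"

```text
t: 22.42
position: [561.4, 138.5, 202.9]
orientation: [0.997, -0.08, 0.0, 0.003]
contact_force: [-0.5, 0.4, -0.9]
grip_width: 0.085
```

>>> play_rows --pt "0 0 3 0 -1" --pt "0 0 4 0 -1" --pt "0 0 4 0 -1" --pt "0 0 0 0 -1" --pt "0 0 0 0 -1"

```text
t: 23.05
position: [560.0, 147.7, 94.8]
orientation: [0.997, -0.074, 0.001, -0.001]
contact_force: [-0.1, 0.1, -1.3]
grip_width: 0.082
```

```bash
python3 - <<'E'
from h import *
go(559,146.5,60,-.15)
E
```

```text
now [560.  147.7  94.8] yaw -0.148 j7 -2.08 | shift before spin [-0.08  0.13  3.48] after spin [-0.08  0.13] spin 0.002 | F [-0.1  0.1 -1.3] w 7.6 t 23.1
```

>>> play_rows --pt "0 0.1 1.5 0 -1" --pt "0 0 2 0 -1" --pt "0 0 0 0 -1"

```text
t: 23.42
position: [558.2, 145.5, 57.9]
orientation: [0.997, -0.075, -0.001, 0.0]
contact_force: [0.3, -0.5, -1.4]
grip_width: 0.084
```

>>> play_rows --pt "0 0 0 0 -0.66" --pt "0 0 0 0 -0.66" --pt "0 0 0 0 -0.66" --pt "0 0 -3 0 -0.66" --pt "0 0 -5 0 -0.66"

```text
t: 24.05
position: [557.9, 145.4, 138.4]
orientation: [0.997, -0.075, -0.002, 0.001]
contact_force: [0.7, -0.1, 0.8]
grip_width: 0.174
```

>>> play_rows --pt "0 0 -6 0 -0.66" --pt "0 0 0 0 -0.66" --pt "0 0 0 0 -0.66"

```text
t: 24.42
position: [558.6, 145.6, 198.6]
orientation: [0.997, -0.075, -0.0, 0.0]
contact_force: [-0.7, 0.2, 0.2]
grip_width: 0.171
```

>>> play_rows --pt "0 0 0 -0.17 -0.44" --pt "0 0 0 -0.17 -0.44" --pt "0 0 0 -0.17 -0.44" --pt "0 0 0 -0.17 -0.44" --pt "0 0 0 -0.17 -0.44"

```text
t: 25.05
position: [557.7, 145.3, 196.4]
orientation: [0.938, 0.346, -0.002, -0.0]
contact_force: [-0.9, 0.0, -0.3]
grip_width: 0.28
```

>>> play_rows --pt "0 0 0 -0.17 -0.3" --pt "0 0 0 -0.17 -0.3" --pt "0 0 0 -0.17 -0.3" --pt "0 0 0 -0.174 -0.3" --pt "0 0 0 0 -0.3"

```text
t: 25.68
position: [558.0, 145.2, 196.7]
orientation: [0.771, 0.637, -0.002, -0.001]
contact_force: [-1.1, -0.1, -0.1]
grip_width: 0.352
```

```bash
python3 - <<'E'
from h import *
go(417,365.5,120,-.187+np.pi/2)
E
```

```text
now [558.  145.2 196.7] yaw 1.382 j7 -0.78 | shift before spin [ 19.   -17.95   7.72] after spin [ 19.02 -17.95] spin -0.002 | F [-1.1 -0.1 -0.1] w 32.7 t 25.7
```

>>> play_rows --pt "3.8 -3.59 1.5 0 -0.3" --pt "3.8 -3.59 1.5 0 -0.3" --pt "3.8 -3.59 1.5 0 -0.3" --pt "3.8 -3.59 1.5 0 -0.3" --pt "3.8 -3.59 1.5 0 -0.3"

```text
t: 26.3
position: [416.7, 366.6, 122.3]
orientation: [0.771, 0.637, -0.001, 0.0]
contact_force: [1.3, -0.2, -0.1]
grip_width: 0.35
```

>>> play_rows --pt "0 0 0 0 -0.3" --pt "0 0 0 0 -0.3" --pt "0 0 0 0 -0.3"

```text
t: 26.68
position: [419.5, 364.1, 123.6]
orientation: [0.771, 0.636, -0.0, 0.001]
contact_force: [0.8, 0.1, 0.0]
grip_width: 0.348
```

```bash
python3 - <<'E'
from h import *
st=ctrl.read_state(); im=snapshot("wrist"); go(417,365.5,34,-.187+np.pi/2)
C=cam("wrist",st)
q=proj(C,[[417,365.5,56]]); print(q.round(1))
for a in q: print(int(a[0])-25,im[int(a[1])-10,int(a[0])-25:int(a[0])+26].max(1).tolist())
E
```

```text
now [419.5 364.2 123.7] yaw 1.38 j7 -1.3 | shift before spin [ 0.09 -0.28  8.97] after spin [ 0.08 -0.27] spin -0.004 | F [ 0.8 -0.4 -0.7] w 32.9 t 26.7
[[253.3 204.4]]
228 [125, 124, 120, 118, 119, 114, 121, 121, 117, 119, 119, 115, 120, 119, 123, 125, 126, 123, 126, 117, 106, 79, 60, 50, 50, 51, 52, 52, 51, 54, 54, 73, 104, 122, 127, 132, 131, 127, 126, 124, 122, 122, 120, 115, 114, 118, 117, 122, 119, 114, 118]
```

>>> play_rows --pt "0.1 -0.27 0 0 -0.3" --pt "0 0 5 0 -0.3" --pt "0 0 4 0 -0.3" --pt "0 0 0 0 -0.3"

```text
t: 27.22
position: [414.3, 365.3, 31.5]
orientation: [0.77, 0.638, -0.003, 0.0]
contact_force: [0.2, -0.1, 0.0]
grip_width: 0.35
```

>>> play_rows --pt "0 0 0 0 -1" --pt "0 0 0 0 -1" --pt "0 0 0 0 -1"

```text
t: 27.6
position: [416.4, 368.0, 35.1]
orientation: [0.77, 0.638, 0.001, -0.0]
contact_force: [0.3, 0.3, 3.6]
grip_width: 0.083
```

>>> play_rows --pt "0 0 -2 0 -1" --pt "0 0 -4 0 -1" --pt "0 0 -6 0 -1" --pt "0 0 -5 0 -1" --pt "0 0 0 0 -1"

```text
t: 28.22
position: [417.1, 369.7, 208.5]
orientation: [0.77, 0.638, 0.005, -0.0]
contact_force: [0.1, -0.3, -1.7]
grip_width: 0.084
```

>>> play_rows --pt "0 0 0 0.17 -1" --pt "0 0 0 0.17 -1" --pt "0 0 0 0.17 -1" --pt "0 0 0 0.17 -1" --pt "0 0 0 0.17 -1"

```text
t: 28.85
position: [414.8, 366.3, 202.2]
orientation: [0.965, 0.261, -0.001, 0.001]
contact_force: [0.7, 0.0, -1.2]
grip_width: 0.082
```

>>> play_rows --pt "0 0 0 0.17 -1" --pt "0 0 0 0.17 -1" --pt "0 0 0 0.17 -1" --pt "0 0 0 0.174 -1" --pt "0 0 0 0 -1"

```text
t: 29.48
position: [414.8, 366.6, 202.5]
orientation: [0.997, -0.074, -0.001, 0.001]
contact_force: [0.2, -0.1, -1.3]
grip_width: 0.08
```

```bash
python3 - <<'E'
from h import *
go(563,172,190,-.15)
E
```

```text
now [414.8 366.6 202.5] yaw -0.148 j7 -2.54 | shift before spin [17.53 17.06  1.27] after spin [17.57 17.03] spin 0.002 | F [ 0.2 -0.1 -1.3] w 7.5 t 29.5
```

>>> play_rows --pt "4.39 4.27 0 0 -1" --pt "4.39 4.27 0 0 -1" --pt "4.39 4.27 0 0 -1" --pt "4.39 4.27 0 0 -1" --pt "0 0 0 0 -1"

```text
t: 30.1
position: [566.7, 163.9, 202.6]
orientation: [0.997, -0.08, 0.001, 0.003]
contact_force: [-0.8, 0.2, -1.4]
grip_width: 0.081
```

>>> play_rows --pt "0 0 3 0 -1" --pt "0 0 3 0 -1" --pt "0 0 3 0 -1" --pt "0 0 0 0 -1" --pt "0 0 0 0 -1"

```text
t: 30.72
position: [564.0, 172.9, 114.5]
orientation: [0.997, -0.074, 0.0, -0.0]
contact_force: [0.0, 0.3, -1.0]
grip_width: 0.086
```

```bash
python3 - <<'E'
from h import *
go(563,171.5,110,-.15)
E
```

```text
now [564.  172.9 114.5] yaw -0.148 j7 -2.11 | shift before spin [-0.08  0.16  0.45] after spin [-0.07  0.16] spin 0.002 | F [ 0.   0.3 -1. ] w 8.0 t 30.7
```

>>> play_rows --pt "0 0.15 0.3 0 -1" --pt "0 0 0 0 -1" --pt "0 0 0 0 -0.6" --pt "0 0 0 0 -0.6" --pt "0 0 0 0 -0.6"

```text
t: 31.35
position: [563.6, 170.8, 110.9]
orientation: [0.997, -0.075, 0.0, -0.0]
contact_force: [-0.1, 0.1, 0.3]
grip_width: 0.197
```

>>> play_rows --pt "0 0 -4 0 -0.6" --pt "0 0.5 -5 0 0" --pt "0 0.5 0 0 0" --pt "0 0.5 0 0 0" --pt "0 0 0 0 0"

```text
t: 31.98
position: [560.2, 154.9, 199.1]
orientation: [0.997, -0.075, -0.002, 0.001]
contact_force: [0.1, 0.6, -0.6]
grip_width: 0.495
```

>>> play_rows --pt "0 0 0 0 0" --pt "0 0 0 0 0"

```text
t: 32.22
position: [560.9, 156.1, 200.0]
orientation: [0.997, -0.075, -0.001, 0.0]
contact_force: [0.1, 0.8, -0.0]
grip_width: 0.497
```

```bash
python3 - <<'E'
from h import *
st=ctrl.read_state(); im=snapshot("wrist"); C=cam("wrist",st)
np.save("pics/w7.npy",dict(st=st),allow_pickle=True); cv2.imwrite("pics/w7.png",im[:,:,::-1])
a=cv2.resize(im[60:300,150:400,::-1],None,fx=2.2,fy=2.2,interpolation=cv2.INTER_CUBIC)
t=snapshot("top"); cv2.imwrite("pics/t7.png",t[:,:,::-1])
cv2.imwrite("pics/w7c.png",a); go(528,-35,150,0)
hsv=cv2.cvtColor(t,cv2.COLOR_RGB2HSV); Ct=cam("top")
m=((hsv[...,2]<105)).astype(np.uint8)*255
for c in cv2.findContours(m,cv2.RETR_EXTERNAL,cv2.CHAIN_APPROX_NONE)[0]:
    if 40<cv2.contourArea(c)<300:
        r=rect(ray(Ct,c[:,0],55)); 
        if 45<r[1][0]<75 and r[1][1]<30: print(*r)
E
```

```text
now [561.1 156.1 200.3] yaw -0.15 j7 -2.08 | shift before spin [-0.41 19.39  5.04] after spin [-3.31 19.11] spin -0.15 | F [-0.9  0.4 -0. ] w 47.0 t 32.3
```

View pics/w7c.png

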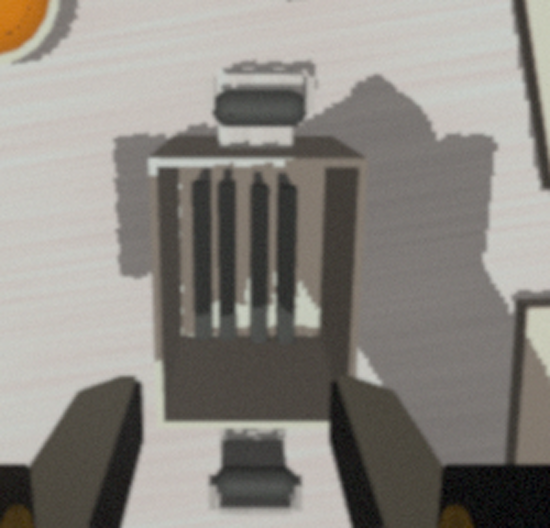

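```bash
python3 - <<'E'
from h import *
st=np.load("pics/w7.npy",allow_pickle=True).item()["st"]; C=cam("wrist",st)
f=lambda p:np.array(p)/2.2+[150,60]
P=ray(C,f([[150,156],[365,156],[352,421],[163,421]]),104); e=np.roll(P,-1,0)-P
print(P.round(1),P.mean(0).round(1),np.linalg.norm(e,axis=1).round(1),np.arctan2(e[:,1],e[:,0]).round(3))
r=ray(C,f([[260,106],[255,487]]),117); print(r.round(1),r.mean(0).round(1),np.arctan2(*(r[0]-r[1])[1::-1]),np.linalg.norm(r[0]-r[1]))
Ct=cam("top"); print(ray(Ct,np.array([[422,245],[497,297],[418,349]])*.64,55).round(0))
t=cv2.imread("pics/raw_top0.png"); h=cv2.cvtColor(t,cv2.COLOR_BGR2HSV)
for (u,v) in [(422,245),(497,297),(418,349)]:
    u,v=int(u*.64),int(v*.64); s=h[v-18:v+18,u-9:u+9,2]; 
    m=(s<130).astype(np.uint8); n,l,stt,cc=cv2.connectedComponentsWithStats(m); i=1+stt[1:,4].argmax()
    yx=np.argwhere(l==i); print(*rect(ray(Ct,yx[:,::-1]+[u-9,v-18],55)))
E
```

```text
[[616.9 178.1 104. ]
 [605.5 102.6 104. ]
 [502.9 117.9 104. ]
 [514.1 192.  104. ]] [559.8 147.6 104. ] [ 76.4 103.7  74.9 103.8] [-1.721  2.993  1.421 -0.134]
[[628.7 137.4 117. ]
 [487.2 159.3 117. ]] [557.9 148.4 117. ] -0.1539505362936626 143.1525510266883
[[ 627.  -36.   55.]
 [ 527. -169.   55.]
 [ 437.  -23.   55.]]
[629.2 -35. ] [63.8 20.6] 0.051
[ 528.2 -166. ] [63.5 20.7] -0.108
[438.2 -21. ] [57.8 18.4] -0.107
```

>>> play_rows --pt "2.37 4.5 1.2 0 0" --pt "2.37 4.5 1.2 0 0" --pt "2.37 4.5 1.2 0 0" --pt "2.37 4.5 1.2 0 0" --pt "0 0 0 -0.12 0"

```text
t: 32.95
position: [628.0, -43.7, 151.0]
orientation: [1.0, -0.018, -0.001, 0.002]
contact_force: [-0.2, 0.8, 0.6]
grip_width: 0.499
```

>>> play_rows --pt "0 0 0 -0.12 0" --pt "0 0 0 0 0" --pt "0 0 0 0 0"

```text
t: 33.33
position: [628.0, -36.1, 152.7]
orientation: [0.999, 0.044, 0.0, -0.0]
contact_force: [1.0, -0.4, -1.0]
grip_width: 0.502
```

```bash
python3 - <<'E'
from h import *
st=ctrl.read_state(); im=snapshot("wrist"); C=cam("wrist",st)
np.save("pics/w8.npy",dict(st=st),allow_pickle=True); cv2.imwrite("pics/w8.png",im[:,:,::-1])
go(628.5,-35.5,28,.09)
print(proj(C,[[628.5,-35.5,55]]))
E
```

```text
now [628.  -36.1 152.7] yaw 0.089 j7 -1.55 | shift before spin [ 0.05 -0.05 12.47] after spin [ 0.05 -0.05] spin -0.001 | F [0.  0.4 1.2] w 46.5 t 33.4
[[256.13508102 193.53154338]]
```

View pics/w8.png

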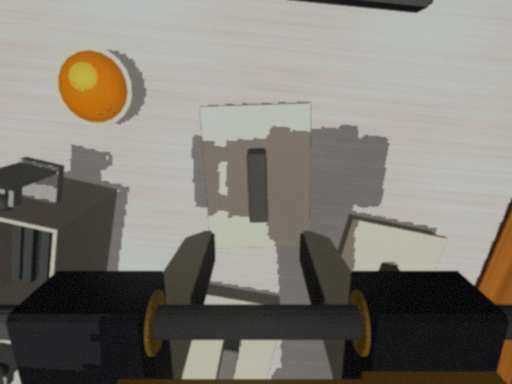

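```bash
cat >> h.py <<'E'
def handle(im,C,guess,zt=55,th=75,r=45):
    """handle top seen near guess (x,y): centre,size,yaw"""
    u,v=proj(C,[[guess[0],guess[1],zt]])[0].astype(int); m=np.zeros(im.shape[:2],np.uint8)
    s=im.max(2)[max(v-r,0):v+r,u-r:u+r]; m[max(v-r,0):v+r,u-r:u+r]=(s<th)*255
    cs=cv2.findContours(m,cv2.RETR_EXTERNAL,cv2.CHAIN_APPROX_NONE)[0]; c=max(cs,key=cv2.contourArea)
    b=cv2.boundingRect(c); print("px",b); return rect(ray(C,c[:,0],zt))
E
python3 - <<'E'
from h import *
st=np.load("pics/w8.npy",allow_pickle=True).item()["st"]; C=cam("wrist",st); im=cv2.imread("pics/w8.png")
print(im[185,235:280].max(1).tolist())
for th in (65,75,85): print(handle(im,C,(628,-35),55,th))
P=ray(C,[[201,107],[310,102],[308,247],[210,248]],25);e=np.roll(P,-1,0)-P; print(P.mean(0),np.arctan2(e[:,1],e[:,0]).round(3),np.linalg.norm(e,axis=1))
E
```

```text
[118, 121, 121, 123, 120, 119, 121, 122, 121, 122, 121, 116, 100, 80, 73, 72, 74, 77, 77, 75, 75, 75, 76, 77, 75, 78, 75, 80, 74, 77, 69, 75, 100, 117, 120, 119, 120, 122, 121, 118, 120, 118, 122, 120, 120]
px (248, 149, 17, 6)
(array([663.5, -32.3]), array([12.8,  4. ]), np.float64(-1.483))
px (248, 149, 19, 71)
(array([636. , -35.7]), array([59.8, 14.4]), np.float64(0.122))
px (247, 149, 21, 72)
(array([635.4, -35.7]), array([61.1, 15.3]), np.float64(0.12))
[632.01569377 -36.17582113  25.        ] [-1.438 -3.022  1.67   0.106] [ 93.51947558 136.04947786  95.35281457 132.94505589]
```

>>> play_rows --pt "0.45 0 3 -0.024 0" --pt "0 0 4 0 0" --pt "0 0 3 0 0" --pt "0 0 2.1 0 0" --pt "0 0 0 0 0"

```text
t: 34.0
position: [631.1, -35.6, 30.0]
orientation: [0.998, 0.057, -0.002, -0.0]
contact_force: [-0.6, 0.7, 0.8]
grip_width: 0.498
```

>>> play_rows --pt "0 0 0 0 -1" --pt "0 0 0 0 -1" --pt "0 0 0 0 -1" --pt "0 0 0 0 -1" --grip_force 40

```text
t: 34.5
position: [632.9, -35.9, 32.4]
orientation: [0.998, 0.057, 0.001, 0.0]
contact_force: [0.3, -0.2, 2.4]
grip_width: 0.169
```

>>> play_rows --pt "0 0 -2 0 -1" --pt "0 0 -4 0 -1" --pt "0 0 -6 0 -1" --pt "0 0 -5 0 -1" --pt "0 0 0 0 -1"

```text
t: 35.12
position: [635.3, -35.8, 206.6]
orientation: [0.998, 0.057, 0.005, 0.0]
contact_force: [0.3, -0.8, -3.4]
grip_width: 0.17
```

>>> play_rows --pt "0 0 0 0 -1" --pt "0 0 0 0 -1"

```text
t: 35.38
position: [630.8, -36.0, 199.1]
orientation: [0.998, 0.057, -0.003, -0.0]
contact_force: [0.6, -0.3, -2.4]
grip_width: 0.166
```

```bash
python3 - <<'E'
from h import *
go(559.5,147.7,210,-.15)
st=ctrl.read_state(); im=snapshot("wrist"); C=cam("wrist",st)
np.save("pics/w9.npy",dict(st=st),allow_pickle=True); cv2.imwrite("pics/w9.png",im[:,:,::-1])
E
```

```text
now [630.8 -36.  199.1] yaw 0.114 j7 -1.52 | shift before spin [ -5.   -19.06  -1.05] after spin [ -9.79 -17.09] spin 0.264 | F [ 0.6 -0.3 -2.4] w 15.4 t 35.4
```

View pics/w9.png

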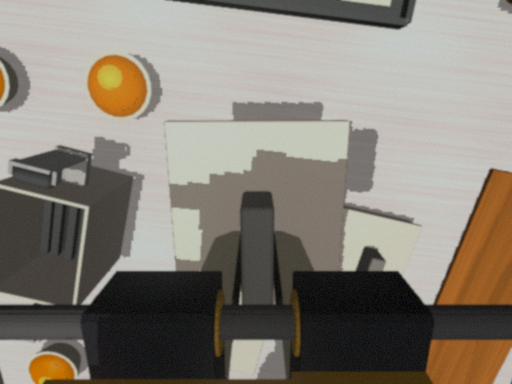

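```bash
cat >> h.py <<'E'
def intool(C_st,uv,zt):
    """pixel rays cut with tool plane z=zt, in tool coords"""
    c=calibration("wrist"); K=np.array(c["intrinsics"]); T=np.array(c["tool_from_camera"])
    d=np.c_[np.atleast_2d(uv).astype(float),np.ones(len(np.atleast_2d(uv)))]@np.linalg.inv(K).T@T[:3,:3].T; o=T[:3,3]
    return o+d*((zt-o[2])/d[:,2])[:,None]
E
python3 - <<'E'
from h import *
im=cv2.imread("pics/w9.png"); g=im.max(2).astype(int)
print(g[112:130,260].tolist()); print(g[150,155:185].tolist(), g[150,335:365].tolist())
for zt in (5,7,9): print(intool(0,[[166,121],[350,121],[170.5,200],[348,200]],zt).round(1).tolist())
print("handle end top",intool(0,[[257,193],[257,209]],-23).round(1))
E
```

```text
[123, 123, 124, 120, 122, 123, 122, 119, 131, 164, 191, 197, 203, 199, 199, 200, 200, 200]
[195, 197, 195, 195, 193, 193, 197, 193, 195, 195, 192, 190, 190, 197, 202, 202, 199, 201, 200, 201, 201, 202, 202, 199, 201, 199, 200, 199, 197, 202] [199, 201, 202, 201, 203, 200, 200, 203, 200, 202, 198, 188, 161, 127, 118, 119, 121, 118, 120, 120, 118, 121, 119, 118, 118, 120, 115, 121, 121, 120]
[[66.6, -45.9, 5.0], [66.6, 47.3, 5.0], [24.6, -46.7, 5.0], [24.6, 49.6, 5.0]]
[[66.5, -46.4, 7.0], [66.4, 47.9, 7.0], [24.0, -47.3, 7.0], [23.9, 50.2, 7.0]]
[[66.3, -46.9, 9.0], [66.3, 48.4, 9.0], [23.3, -47.8, 9.0], [23.3, 50.7, 9.0]]
handle end top [[ 36.9   0.2 -23. ]
 [ 29.3   0.2 -23. ]]
```

>>> play_rows --pt "0 0 0 0.132 -1" --pt "0 0 0 0.132 -1" --pt "-2.45 -4.27 0 0 -1" --pt "-2.45 -4.27 0 0 -1" --pt "-2.45 -4.27 0 0 -1"

```text
t: 36.05
position: [577.7, 103.1, 200.3]
orientation: [0.997, -0.075, -0.001, 0.0]
contact_force: [2.0, -0.5, -2.6]
grip_width: 0.168
```

>>> play_rows --pt "-2.45 -4.27 0 0 -1" --pt "0 0 2 0 -1" --pt "0 0 2.2 0 -1" --pt "0 0 0 0 -1" --pt "0 0 0 0 -1"

```text
t: 36.67
position: [561.4, 147.6, 159.8]
orientation: [0.997, -0.075, 0.0, -0.0]
contact_force: [0.5, -0.4, -2.2]
grip_width: 0.169
```

```bash
python3 - <<'E'
from h import *
st=ctrl.read_state(); im=snapshot("wrist"); C=cam("wrist",st)
np.save("pics/w10.npy",dict(st=st),allow_pickle=True); cv2.imwrite("pics/w10.png",im[:,:,::-1])
go(559.2,147.7,136,-.15); print(proj(C,[[628.5,137.3,117]]))
sc=snapshot("top"); cv2.imwrite("pics/t10.png",sc[:,:,::-1])
cv2.imwrite("pics/m10.png",np.hstack([im[60:230,130:400,::-1],cv2.resize(sc[130:232,170:260,::-1],None,fx=170/102,fy=170/102)]))
E
```

```text
now [561.7 147.7 160.2] yaw -0.15 j7 -2.08 | shift before spin [-0.25  0.04  2.42] after spin [-0.25  0.04] spin -0.0 | F [-0.1 -0.4 -1.3] w 15.5 t 36.7
[[256.87130504 114.31334273]]
```

View pics/m10.png

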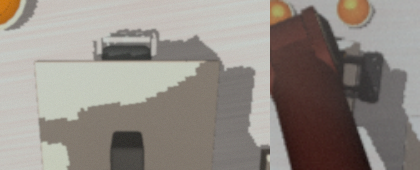

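>>> play_rows --pt "-0.25 0.03 0.8 0 -1" --pt "0 0 0.8 0 -1" --pt "0 0 0 0 -1" --pt "0 0 0 0 -1"

```text
t: 37.28
position: [558.6, 147.7, 143.6]
orientation: [0.997, -0.075, -0.0, 0.0]
contact_force: [-0.1, 1.0, -1.3]
grip_width: 0.168
```

>>> play_rows --pt "0 0 0.25 0 -1" --pt "0 0 0.25 0 -1" --pt "0 0 0.15 0 -1" --pt "0 0 0 0 -1" --pt "0 0 0 0 -1"

```text
t: 37.9
position: [558.7, 147.8, 137.3]
orientation: [0.997, -0.075, 0.0, -0.0]
contact_force: [0.7, 0.7, -2.4]
grip_width: 0.172
```

>>> play_rows --pt "0 0 0.15 0 -1" --pt "0 0 0.15 0 -1" --pt "0 0 0 0 -1" --pt "0 0 0 0 -1" --pt "0 0 0 0 -1"

```text
t: 38.52
position: [558.7, 147.8, 134.3]
orientation: [0.997, -0.075, 0.0, -0.0]
contact_force: [-0.7, 0.7, -2.3]
grip_width: 0.168
```

>>> play_rows --pt "0 0 0.1 0 -1" --pt "0 0 0.1 0 -1" --pt "0 0 0 0 -1" --pt "0 0 0 0 -1"

```text
t: 39.02
position: [558.6, 147.7, 132.2]
orientation: [0.997, -0.075, -0.0, -0.0]
contact_force: [-0.1, -0.2, -2.6]
grip_width: 0.167
```

>>> play_rows --pt "0 0 0.1 0 -1" --pt "0 0 0.1 0 -1" --pt "0 0 0 0 -1" --pt "0 0 0 0 -1"

```text
t: 39.52
position: [558.9, 147.8, 130.7]
orientation: [0.997, -0.075, 0.0, -0.0]
contact_force: [-1.0, -0.3, 2.0]
grip_width: 0.166
```

>>> play_rows --pt "0 0 0.2 0 -1" --pt "0 0 0.2 0 -1" --pt "0 0 0 0 -1" --pt "0 0 0 0 -1"

```text
t: 40.02
position: [558.3, 147.9, 125.5]
orientation: [0.997, -0.075, -0.0, 0.0]
contact_force: [1.1, -0.1, -2.3]
grip_width: 0.169
```

>>> play_rows --pt "0 0 0.2 0 -1" --pt "0 0 0.2 0 -1" --pt "0 0 0 0 -1" --pt "0 0 0 0 -1"

```text
t: 40.52
position: [558.5, 147.8, 122.0]
orientation: [0.997, -0.075, -0.0, -0.0]
contact_force: [-0.4, 0.8, -3.1]
grip_width: 0.166
```

>>> play_rows --pt "0 0 0.2 0 -1" --pt "0 0 0.2 0 -1" --pt "0 0 0 0 -1" --pt "0 0 0 0 -1"

```text
t: 41.02
position: [558.2, 147.8, 117.6]
orientation: [0.997, -0.075, -0.001, 0.0]
contact_force: [0.7, 1.4, -6.8]
grip_width: 0.172
```

>>> play_rows --pt "0 0 0.2 0 -1" --pt "0 0 0.2 0 -1" --pt "0 0 0 0 -1" --pt "0 0 0 0 -1"

```text
t: 41.52
position: [558.8, 147.5, 116.4]
orientation: [0.997, -0.075, 0.001, 0.0]
contact_force: [-3.4, -0.7, 7.2]
grip_width: 0.171
```

>>> play_rows --pt "0 0 0.3 0 -1" --pt "0 0 0 0 -1" --pt "0 0 0 0 -1"

```text
t: 41.9
position: [558.8, 147.5, 116.3]
orientation: [0.997, -0.075, 0.001, -0.0]
contact_force: [-6.2, -1.8, 21.6]
grip_width: 0.171
```

>>> play_rows --pt "0 0 0 0 0" --pt "0 0 0 0 0" --pt "0 0 0 0 0" --pt "0 0 -1 0 0" --pt "0 0 -4 0 0"

```text
t: 42.52
position: [557.0, 147.2, 159.8]
orientation: [0.997, -0.075, -0.003, 0.001]
contact_force: [-0.8, -0.1, -0.4]
grip_width: 0.502
```

>>> play_rows --pt "0 0 -6 0 0" --pt "0 0 0 0 0" --pt "0 0 0 0 0"

```text
t: 42.9
position: [558.2, 147.6, 221.1]
orientation: [0.997, -0.075, -0.0, 0.0]
contact_force: [-0.2, -0.9, -0.5]
grip_width: 0.5
```

```bash
python3 - <<'E'
from h import *
go(438,-22,180,-.107)
st=ctrl.read_state(); im=snapshot("wrist"); C=cam("wrist",st)
np.save("pics/w11.npy",dict(st=st),allow_pickle=True); cv2.imwrite("pics/w11.png",im[:,:,::-1])
print(handle(im,C,(558.5,147.7),139,85))
for z in (129,134): print(ray(C,[[190,150]],z))
g=im.max(2).astype(int); print(g[60:150:2,270].tolist())
E
```

```text
now [558.2 147.6 221.1] yaw -0.15 j7 -2.07 | shift before spin [-9.35 18.56  4.12] after spin [-10.14  18.14] spin -0.043 | F [-0.2 -0.9 -0.5] w 46.5 t 42.9
px (247, 156, 21, 75)
(array([562.8, 146.7]), array([60.5, 15.5]), np.float64(-0.159))
[[603.40625891 193.51089764 129.        ]]
[[604.05548564 192.38761717 134.        ]]
[155, 183, 185, 184, 185, 189, 185, 185, 187, 184, 187, 185, 183, 181, 131, 113, 162, 186, 155, 97, 63, 69, 73, 82, 74, 69, 67, 141, 191, 189, 188, 189, 186, 185, 188, 172, 127, 122, 123, 123, 120, 122, 123, 124, 121]
```

View pics/w11.png

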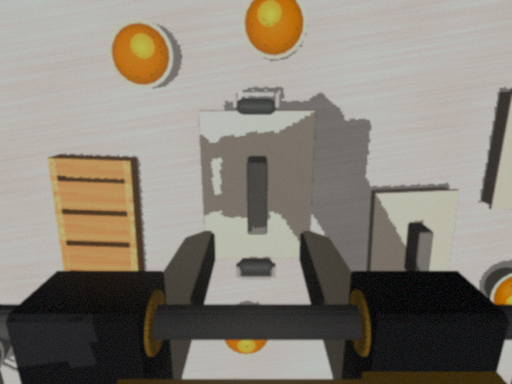

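>>> play_rows --pt "-1.87 3.71 0.5 0 0" --pt "-1.87 3.71 0.5 0 0" --pt "-1.87 3.71 1.5 0 0" --pt "-1.87 3.71 2 0 0" --pt "-1.87 3.71 2.5 -0.043 0"

```text
t: 43.58
position: [436.7, -22.7, 149.7]
orientation: [0.999, -0.053, -0.001, 0.0]
contact_force: [0.5, -1.3, -0.7]
grip_width: 0.499
```

>>> play_rows --pt "0 0 0 0 0" --pt "0 0 0 0 0" --pt "0 0 0 0 0"

```text
t: 43.95
position: [439.4, -20.6, 151.3]
orientation: [0.999, -0.053, 0.001, -0.0]
contact_force: [0.6, -1.0, -0.3]
grip_width: 0.5
```

```bash
cat > look.py <<'E'
from h import *
import sys
x,y,yw=map(float,sys.argv[1:4])
st=ctrl.read_state(); im=snapshot("wrist"); C=cam("wrist",st)
cv2.imwrite("pics/%s.png"%sys.argv[4],im[:,:,::-1])
print(proj(C,[[x,y,55]]).round(0),handle(im,C,(x,y),55,75),handle(im,C,(x,y),55,85))
go(x,y,31,yw)
E
python3 look.py 438 -21 -.107 w12
```

```text
px (249, 155, 19, 65)
px (249, 155, 19, 69)
[[258. 196.]] (array([445.2, -22.1]), array([54.7, 14.9]), np.float64(-0.097)) (array([443.4, -21.8]), array([58.3, 15.1]), np.float64(-0.097))
 now [439.4 -20.6 151.4] yaw -0.105 j7 -1.74 | shift before spin [-0.15  0.06 12.04] after spin [-0.13  0.06] spin 0.002 | F [ 0.4  0.8 -0.5] w 46.5 t 44.0
```

>>> play_rows --pt "0.1 0.05 3 0 0" --pt "0 0 4 0 0" --pt "0 0 3 0 0" --pt "0 0 2 0 0" --pt "0 0 0 0 0"

```text
t: 44.62
position: [439.1, -21.5, 30.3]
orientation: [0.999, -0.053, -0.001, -0.0]
contact_force: [0.1, 0.0, 0.1]
grip_width: 0.499
```

>>> play_rows --pt "0 0 0 0 -1" --pt "0 0 0 0 -1" --pt "0 0 0 0 -1" --pt "0 0 0 0 -1"

```text
t: 45.12
position: [439.8, -22.1, 31.8]
orientation: [0.999, -0.054, 0.001, -0.0]
contact_force: [-0.1, 0.2, 4.6]
grip_width: 0.175
```

>>> play_rows --pt "0 0 -2 0 -1" --pt "0 0 -4 0 -1" --pt "0 0 -5 0 -1" --pt "0 0 0 0 -1" --pt "0 0 0 0 -1"

```text
t: 45.75
position: [438.3, -22.4, 140.5]
orientation: [0.999, -0.054, -0.001, 0.0]
contact_force: [-0.5, 0.8, -2.2]
grip_width: 0.172
```

```bash
python3 - <<'E'
from h import *
go(432.9,-333.5,141,-.088)
E
```

```text
now [438.3 -22.4 140.5] yaw -0.107 j7 -1.75 | shift before spin [ 2.8  30.99 -0.05] after spin [ 2.2  31.04] spin -0.019 | F [-0.5  0.8 -2.2] w 16.0 t 45.8
```

>>> play_rows --pt "0.47 5.17 0 0 -1" --pt "0.47 5.17 0 0 -1" --pt "0.47 5.17 0 0 -1" --pt "0.47 5.17 0 0 -1" --pt "0.47 5.17 0 0 -1"

```text
t: 46.38
position: [433.5, -282.6, 138.8]
orientation: [0.999, -0.053, -0.002, -0.001]
contact_force: [1.3, -1.2, -2.4]
grip_width: 0.168
```

>>> play_rows --pt "0.47 5.17 0 -0.019 -1" --pt "0 0 0 0 -1" --pt "0 0 0 0 -1" --pt "0 0 0 0 -1"

```text
t: 46.88
position: [434.2, -331.4, 140.2]
orientation: [0.999, -0.043, -0.001, -0.001]
contact_force: [0.3, 0.9, -2.4]
grip_width: 0.167
```

```bash
python3 - <<'E'
from h import *
st=ctrl.read_state(); C=cam("wrist",st); im=snapshot("wrist"); cv2.imwrite("pics/w13.png",im[:,:,::-1])
go(432.9,-333.5,41,-.088)
t=snapshot("top"); cv2.imwrite("pics/t13.png",t[:,:,::-1])
# board corners in wrist view by colour: far edge
b,g,r=[im[...,i].astype(int) for i in (2,1,0)]
m=((r-b)>50).astype(np.uint8)*255
c=max(cv2.findContours(m,cv2.RETR_EXTERNAL,cv2.CHAIN_APPROX_NONE)[0],key=cv2.contourArea); print(cv2.boundingRect(c),*rect(ray(C,c[:,0],8)))
print(proj(C,[[504.6+148*np.cos(.088)+60*np.sin(.088)*s,-339.8-148*np.sin(.088)+60*s,8] for s in (1,-1)]).round(0))
E
```

```text
now [ 434.4 -331.7  140.5] yaw -0.085 j7 -1.11 | shift before spin [-0.12  0.21  9.95] after spin [-0.14  0.19] spin 0.003 | F [-0.2  0.6 -1.7] w 15.5 t 46.9
(188, 0, 148, 123) [ 537.3 -343.8] [118.9  95.7] 1.484
[[ 179. -102.]
 [ 342. -102.]]
```

View pics/w13.png

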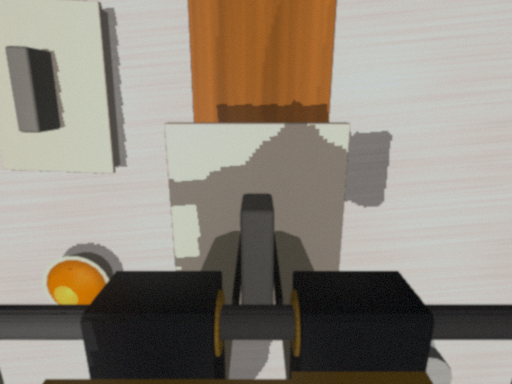

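>>> play_rows --pt "-0.1 0.2 3 0 -1" --pt "0 0 4 0 -1" --pt "0 0 2 0 -1" --pt "0 0 0.5 0 -1" --pt "0 0 0 0 -1"

```text
t: 47.6
position: [433.6, -335.4, 46.6]
orientation: [0.999, -0.044, 0.0, 0.0]
contact_force: [-0.1, 0.6, -0.9]
grip_width: 0.171
```

>>> play_rows --pt "0 0 0.2 0 -1" --pt "0 0 0.2 0 -1" --pt "0 0 0 0 -1" --pt "0 0 0 0 -1"

```text
t: 48.1
position: [433.1, -335.7, 42.4]
orientation: [0.999, -0.044, 0.0, 0.0]
contact_force: [0.5, 0.3, -1.2]
grip_width: 0.166
```

>>> play_rows --pt "0 0 0.15 0 -1" --pt "0 0 0.15 0 -1" --pt "0 0 0 0 -1" --pt "0 0 0 0 -1"

```text
t: 48.6
position: [433.0, -335.7, 39.8]
orientation: [0.999, -0.044, 0.0, 0.0]
contact_force: [-0.9, 0.9, 6.1]
grip_width: 0.17
```

>>> play_rows --pt "0 0 0 0 0" --pt "0 0 0 0 0" --pt "0 0 0 0 0" --pt "0 0 -2 0 0" --pt "0 0 -4 0 0"

```text
t: 49.22
position: [431.9, -334.8, 98.2]
orientation: [0.999, -0.044, -0.002, -0.001]
contact_force: [0.3, -0.3, -0.6]
grip_width: 0.502
```

>>> play_rows --pt "0 0 -5 0 0" --pt "0 0 0 0 0" --pt "0 0 0 0 0"

```text
t: 49.6
position: [432.5, -335.3, 148.6]
orientation: [0.999, -0.044, -0.0, -0.0]
contact_force: [-0.3, 0.3, -0.7]
grip_width: 0.5
```

```bash
python3 - <<'E'
from h import *
go(528,-167,150,-.14)
st=ctrl.read_state(); C=cam("wrist",st); im=snapshot("wrist"); cv2.imwrite("pics/w14.png",im[:,:,::-1])
print(handle(im,C,(433,-335),63,85))
t=snapshot("top"); Ct=cam("top"); cv2.imwrite("pics/t14.png",t[:,:,::-1]); print("B",handle(t,Ct,(528,-166),55,110,18))
E
```

```text
now [ 432.5 -335.3  148.6] yaw -0.088 j7 -1.11 | shift before spin [  8.03 -17.61  -0.13] after spin [  7.11 -18.  ] spin 0.052 | F [-0.3  0.3 -0.7] w 46.5 t 49.6
px (248, 157, 20, 76)
(array([ 434.7, -336.1]), array([62.4, 15.1]), np.float64(-0.096))
px (313, 180, 9, 21)
B (array([ 527.9, -165.7]), array([58.7, 18.4]), np.float64(-0.121))
```

>>> play_rows --pt "2 -4.4 0 0 0" --pt "2 -4.4 0 0 0" --pt "2 -4.4 0 0 0" --pt "2 -4.4 0 0.04 0" --pt "0 0 0 0 0"

```text
t: 50.32
position: [529.8, -161.2, 147.7]
orientation: [0.998, -0.059, -0.001, -0.002]
contact_force: [0.5, -0.6, -0.1]
grip_width: 0.5
```

>>> play_rows --pt "0 0 0 0 0" --pt "0 0 0 0 0" --pt "0 0 0 0 0"

```text
t: 50.7
position: [527.5, -168.9, 149.0]
orientation: [0.998, -0.065, -0.0, 0.0]
contact_force: [0.1, -0.1, 0.4]
grip_width: 0.502
```

```bash
python3 look.py 528 -166 -.128 w15
```

```text
px (247, 151, 18, 72)
px (246, 150, 20, 75)
[[253. 195.]] (array([ 534.2, -168.7]), array([60.1, 14. ]), np.float64(-0.125)) (array([ 533.7, -168.8]), array([62.7, 15.3]), np.float64(-0.124))
 now [ 527.7 -168.5  149.1] yaw -0.13 j7 -1.49 | shift before spin [ 0.   -0.26 11.81] after spin [-0.   -0.26] spin -0.002 | F [-0.4  0.5  0.7] w 46.3 t 50.8
```

>>> play_rows --pt "0.4 -0.05 3 0 0" --pt "0 0 4 0 0" --pt "0 0 3 0 0" --pt "0 0 1.8 0 0" --pt "0 0 0 0 0"

```text
t: 51.38
position: [531.1, -167.6, 30.0]
orientation: [0.998, -0.064, -0.002, -0.0]
contact_force: [0.2, -0.5, -0.0]
grip_width: 0.499
```

>>> play_rows --pt "0 0 0 0 -1" --pt "0 0 0 0 -1" --pt "0 0 0 0 -1" --pt "0 0 0 0 -1"

```text
t: 51.88
position: [532.6, -167.8, 31.8]
orientation: [0.998, -0.064, 0.001, 0.0]
contact_force: [-0.2, -0.1, 2.2]
grip_width: 0.167
```

>>> play_rows --pt "0 0 -2 0 -1" --pt "0 0 -4 0 -1" --pt "0 0 -6 0 -1" --pt "0 0 0 0 -1" --pt "0 0 0 0 -1"

```text
t: 52.5
position: [531.3, -167.1, 150.5]
orientation: [0.998, -0.064, -0.001, -0.0]
contact_force: [-0.2, 0.7, -2.5]
grip_width: 0.17
```

```bash
python3 - <<'E'
from h import *
go(577,-346.5,151,-.088)
E
```

```text
now [ 531.3 -167.1  150.5] yaw -0.128 j7 -1.49 | shift before spin [ 6.83 17.21 -0.06] after spin [ 6.13 17.47] spin -0.04 | F [-0.2  0.7 -2.5] w 15.8 t 52.5
```

>>> play_rows --pt "1.71 4.3 0 0 -1" --pt "1.71 4.3 0 0 -1" --pt "1.71 4.3 0 0 -1" --pt "1.71 4.3 0 -0.04 -1" --pt "0 0 0 0 -1"

```text
t: 53.12
position: [575.2, -351.8, 147.5]
orientation: [0.999, -0.048, -0.003, 0.001]
contact_force: [-0.2, 0.6, -0.4]
grip_width: 0.169
```

>>> play_rows --pt "0 0 2 0 -1" --pt "0 0 3 0 -1" --pt "0 0 3 0 -1" --pt "0 0 0 0 -1" --pt "0 0 0 0 -1"

```text
t: 53.75
position: [578.4, -346.1, 71.3]
orientation: [0.999, -0.044, 0.0, -0.0]
contact_force: [0.8, 0.5, -0.7]
grip_width: 0.168
```

```bash
python3 - <<'E'
from h import *
go(577,-347,42,-.088)
E
```

```text
now [ 578.4 -346.1   71.3] yaw -0.088 j7 -1.22 | shift before spin [-0.14  0.11  2.93] after spin [-0.14  0.11] spin 0.0 | F [ 0.8  0.5 -0.7] w 15.7 t 53.8
```

>>> play_rows --pt "-0.1 0.1 1.5 0 -1" --pt "0 0 1 0 -1" --pt "0 0 0.3 0 -1" --pt "0 0 0 0 -1" --pt "0 0 0 0 -1"

```text
t: 54.38
position: [577.4, -347.8, 43.5]
orientation: [0.999, -0.044, 0.0, 0.0]
contact_force: [-1.1, -0.1, -1.2]
grip_width: 0.171
```

>>> play_rows --pt "0 0 0.15 0 -1" --pt "0 0 0.15 0 -1" --pt "0 0 0 0 -1" --pt "0 0 0 0 -1"

```text
t: 54.88
position: [577.0, -347.6, 40.2]
orientation: [0.999, -0.044, -0.0, -0.0]
contact_force: [-0.5, -0.5, -1.3]
grip_width: 0.17
```

>>> play_rows --pt "0 0 0.1 0 -1" --pt "0 0 0 0 -1" --pt "0 0 0 0 -1"

```text
t: 55.25
position: [577.1, -347.6, 39.9]
orientation: [0.999, -0.044, 0.0, 0.0]
contact_force: [-1.9, 1.8, 5.1]
grip_width: 0.171
```

>>> play_rows --pt "0 0 0 0 0" --pt "0 0 0 0 0" --pt "0 0 0 0 0" --pt "0 0 -2 0 0" --pt "0 0 -4 0 0"

```text
t: 55.88
position: [576.1, -347.1, 99.1]
orientation: [0.999, -0.044, -0.002, -0.001]
contact_force: [0.1, -0.1, 0.7]
grip_width: 0.5
```

>>> play_rows --pt "0 0 -5 0 0" --pt "0 0 -6 0 0" --pt "0 0 -5 0 0" --pt "0 0 0 0 0" --pt "0 0 0 0 0"

```text
t: 56.5
position: [576.6, -347.4, 259.7]
orientation: [0.999, -0.044, 0.0, 0.0]
contact_force: [0.1, 0.4, -0.1]
grip_width: 0.5
```

```bash
python3 - <<'E'
from h import *
go(577,-347,240,-.088)
st=ctrl.read_state(); C=cam("wrist",st); im=snapshot("wrist"); cv2.imwrite("pics/w16.png",im[:,:,::-1])
s=snapshot("scene"); cv2.imwrite("pics/s16.png",s[:,:,::-1]); t=snapshot("top"); cv2.imwrite("pics/t16.png",t[:,:,::-1])
cv2.imwrite("pics/fin.png",cv2.resize(s[90:300,60:460,::-1],(800,420),interpolation=cv2.INTER_CUBIC))
Ct=cam("top"); Cs=cam("scene")
for n,g,z in (("near",(433,-335),63),("far",(577,-347),63),("tub",(559,147),139)):
    for c,i,th,r in ((C,im,85,45),(Ct,t,110,18)):
        try: print(n,handle(i,c,g,z,th,r))
        except Exception as e: print(n,"-")
print(proj(Cs,[[559,147.7,124],[559,147.7,139]]))
E
```

```text
now [ 576.6 -347.4  259.7] yaw -0.088 j7 -1.2 | shift before spin [ 0.03 -0.04  1.97] after spin [ 0.03 -0.04] spin -0.0 | F [ 0.1  0.4 -0.1] w 46.5 t 56.5
px (212, 252, 90, 75)
near (array([ 421.8, -333.2]), array([115.5, 105.8]), np.float64(1.482))
px (360, 203, 35, 36)
near (array([ 436.4, -330.5]), array([99.8, 95.9]), np.float64(-0.044))
px (250, 140, 15, 55)
far (array([ 577.8, -347.7]), array([61.6, 15.8]), np.float64(-0.082))
px (362, 152, 36, 36)
far (array([ 580.8, -344.4]), array([100.9,  99.5]), np.float64(-0.044))
px (252, 252, 13, 41)
tub (array([ 490.5, -341. ]), array([43.7, 11.7]), np.float64(-0.093))
px (201, 170, 9, 22)
tub (array([552.8, 139.1]), array([58.4, 14.6]), np.float64(-0.311))
[[329.582308   179.55204131]
 [330.17806132 175.05917704]]
```

View pics/fin.png

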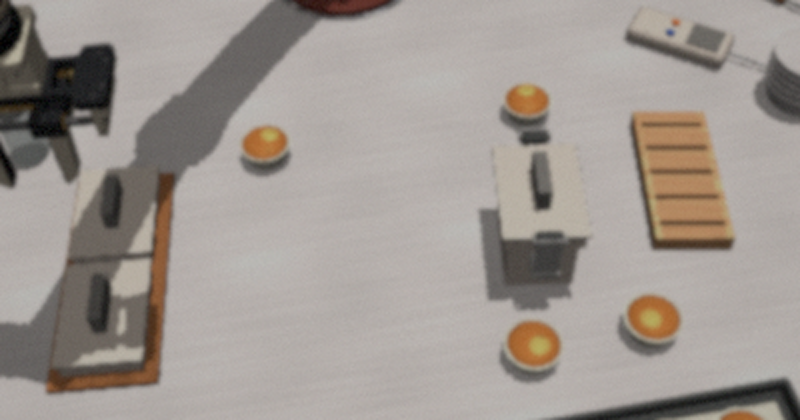

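```bash
python3 -c "
from workcell import order
print(order.sign_off())"
```

```text
the job is handed in; nothing more can be done
None
```

The job is done and handed in at about 56 s of robot time; the sign-off gives no verdict.

- **Scrapers:** four were in the rack, and slot 4 was empty. All four went into the tub and were standing upright in the last wrist picture before the lid went on. The rack is empty.
- **Fitting lid:** the first lid I tried (the far one, from about x 630, y -36) is the one that fits. It touched at a grip height of about 139 mm, as a fitting lid should. A push of a few newtons snapped it down onto the rim at about 124 mm. I then pressed it to 22 N and it did not move. Both rollers are over its flange in the pictures.
- **Other two lids:** I did not try these on the tub once the first had snapped home. They lie right way up, end to end on the board, at about (433, -336) and (577, -347) mm.
- **Pies:** in the final picture all four pies stand where they were.

**Checks that disagreed or failed:**
- The last top-camera reading of the lid on the tub came out about 10 mm and 0.16 rad off the tub pose. I put this down to shading in the colour mask. The wrist reading agreed with the tub to about 4 mm, and the scene view matched the expected position to about a pixel.
- The final handle check on the near board lid failed because the fingers and shadow got in the way. That lid was measured when I placed it, and it looks right in the final picture.

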